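Take the rotary tool from its guarded dock and hold it plumb over the pilot mark

TASK

Slide the clear guard of the tool dock fully open and leave it open, then draw the blue rotary tool out of its leaning holster along its length, without knocking its fine bit against anything. Turn it plumb, bit pointing straight down, and hold it in the air with the bit's tip about 8 cm above the red-ringed pilot mark in the middle of the round plywood blank; the job finishes with the gripper still holding the tool there, still, ready to drill. Leave the blank and the other things on the bench where they are.

Things in the scene. Friction and masses are not known exactly. Their poses are not given: they have to be found in the camera images.
- dock: Fixed tool dock: grey base plate (x -70 to 120, y -110 to 310 mm, 12 thick) with a leaning black holster and, at the back, a rail. Origin on the bench surface; z up, y along the rail (the way the guard opens), x away from the robot. Rail at x = 98 mm, 195 mm high, on posts 212 mm high at y = -95 and 295 mm. With the guard open nothing stands over y -65 to 65 mm in front of the rail.
- holster_mouth (a point): Centre of the mouth of the holster: a square tube about 48 x 50 mm inside, 62 mm over its sides. Its axis lies in the dock's x-z plane and leans 0.7 rad from vertical, mouth up and towards dock -x. This point is on the axis of the stored tool, 55 mm from the tool's origin.
- guard (a joint): Slide of the clear guard along dock +y, m: 0 = shut over the holster, 0.20 = fully open (end stop). Friction about 1.5 N; stays where left. Clear plate 130 mm wide (y), its top 209 mm above the bench, from the rail to dock x = -127 mm, with a lip at the front going down to 160 mm, orange edges and a red fin on top. Shut, it covers the tool from above and in front.
- guard_grip (a point): Grip point in the upright red fin on top of the guard, moving with it. Fin 14 mm thick (dock x), 45 mm long (dock y), its top 249 mm above the bench, 40 mm above the plate. This point is 15 mm below the fin's top, 25 mm above the plate, at dock x = -40 mm. Pinch it from above across dock x.
- rotary: Rotary tool, round blue body 44 mm across, black tail cap, 0.28-0.45 kg. Origin: centre of the body's front shoulder; +z to the tail end at 130 mm. Nose (29 mm across) to z = -30, bit to z = -55 mm. Stored: loose, nose down, +z leaning 0.7 rad to dock -x, own y = dock y; z 55 to 130 mm stands out, free to grip across y. Draw it at least 115 mm along +z to clear the bit.
- bit: The steel bit fixed in the nose of the rotary tool, 5 mm in diameter, 25 mm long. Origin at its tip (z = -55 mm of the tool), axes parallel to the tool's: +z from the tip to the tail.
- round_blank: Round plywood blank lying loose on the bench, 110 mm in diameter, 6 mm thick, with a red ring at its centre. Origin at the centre of its underside.
- mark (a point): The pilot mark: centre of the red ring (20 mm in diameter), on the top face of the round blank, 6 mm above the bench.
- square_blank: Square plywood blank with dark cut lines, 110 x 110 x 6 mm, loose, leave alone; it may lie either side of the round one. Origin: underside centre.
- glue: Pale white-grey glue bottle with yellow cap, 56 mm in diameter, 140 mm tall, leave alone. Origin: underside centre.
- tape: Cardboard-coloured tape roll lying flat, 90 mm in diameter, 30 mm high, leave alone. Origin: underside centre.
- driver: Screwdriver lying on the bench near the robot, about 200 mm long, leave alone. Origin: underside.
- clamp: Red and dark bar clamp lying flat, 170 mm long, up to 25 mm high, leave alone. Origin: underside of its bar's middle.
- sander: Cork sanding block with blue grip, 70 x 110 mm, 47 mm tall, leave alone. Origin: underside centre.
Things that resemble listed ones, but are neither listed nor needed, are in the scene too. Leave any green, orange or pink look-alike of the round_blank alone.

How it is judged:
By the outcome, as a careful person would: the job done as asked, in the order asked, and still so for the second after the job is handed in, while the arm keeps its last pose, push and grip.
It also fails if it takes over 58 s, if anything falls off the work surface, if the arm or the gripper's body presses on something with over 40 N, if the wrist force passes 120 N, or if a joint passes its speed limit or range.

ROBOT

A 6-joint arm with a two-finger parallel gripper is mounted at the origin on the work surface. World frame = base frame: x ahead of the robot, y to its left, z up, the work surface at z = 0. Lengths are in m, angles in rad, forces in N, time in s.
With the tool pointing down it reaches from about 0.275 to 0.825 m from the base axis. Payload 5.2 kg.
Tool frame: the origin (TCP) lies midway between the tips of the shut fingers; the grasp point (between the pads) lies 19 mm behind it (bot.pinch_z is the distance from the TCP to the grasp point, in m); z points along the fingers, y is the line along which they close (so a half turn about z gives the same grasp; the last joint's range is limited). The gripper opens to 93 mm and grips with 3 to 60 N. Pads are 15 mm wide; open, the fingers measure 128 mm over their backs; the gripper's body (75 mm by 188 mm) begins 65 mm behind the grasp point.
Start: joints at [-1.486, 0.259, 1.535, -0, 1.348, -0.203], TCP at [0.156, -0.527, 0.197] pointing down, gripper open.
Joint ranges: [-3.14, 3.14], [-0.91, 2.08], [0.19, 2.58], [-1.22, 4.36], [0.22, 2.71], [-3.12, 3.12]. Speed limits (rad/s): [2.57, 2.57, 3.14, 3.14, 3.14, 3.14].

INTERFACE

Orientations are given as a unit quaternion [w, x, y, z].
In Python, from plant import readout, cams, ticket, bot gives the robot as it stands.
- The arm moves only by the tool jog_arm, never from a script. Its argument "increments" is a list of rows, each a list of 3 entries, a list of its own where there are three numbers: the shift along the tool's x, y, z in cm, then the turn about the tool's z in units of 6 degrees (1.0 is 6 degrees), then the opening, from 0 (shut) to 1 (fully open). In form: [[[dx, dy, dz], roll, hand], ...]. A call has 1 to 5 rows; each row shifts and turns the commanded pose from where the row before left it, along the tool's axes as they then stand; what a row does not reach is not made up. A row lasts 1/12 s, in which the tool goes at most 41.7 mm and 7.16 degrees, less where a joint would pass 70% of its speed; a pose out of reach is approached as far as the arm can. A call is refused whole if a number of a shift passes 4.17 or a number of a turn 1, either way. A call with a gripper value outside its range is refused whole. The fingers move at their own pace and stop on an object; "force" is the grip in N (left out, the last holds). Time passes only in rows, so rows that do not move let the fingers close. It gives the time, the measured TCP pose, the force, the opening and the grip force at its end, in the units of the state.
- readout.read_state(): the state, without advancing time (a new reading comes with each control period).
- cams.capture(name): name is "scene" or "top"; returns the picture (400x640x3 uint8, red, green, blue); there is no depth.
- cams.calibration(name): a dict with "vertical_fov" (degrees; the focal length in pixels is half the picture's height over the tangent of half this angle, whatever the lens; pixels are square), "cx", "cy" (the principal point, pixels), "R" (3x3) and "t" (3): a world point X has camera coordinates R X + t. Camera axes: x right, y down, z forward; pixel columns grow to the right and rows downward; lengths in m; the calibration is good to about 2 mm. A picture is of the moment at which its call begins. calibration takes no time and is no camera call.
- ticket.finish_job(): hands the job in; it is judged then, once.
The state is a dict: "time_s": time; "joint_pos": joint angles; "qvel": joint speeds; "effort": joint torques, N m; "eef_pos": TCP position; "orientation": TCP orientation; "wrist_force": force on the tool from outside, world axes, zero at the start; "moment": the same for the moment, N m; "grip_width": finger opening in m; "grip_force": force on a finger pad.
Only numpy, scipy, OpenCV 4.12 (cv2) and the standard library are available. Lean on these libraries where they do the work, as an engineer would, in place of code of your own. Each camera call takes 0.05 s, during which the arm holds its last target. There are 200 camera calls.

## Working session

There is one attempt and no reset: what is moved stays moved. The work goes in short steps, Python scripts to look and compute and a tool call to move; the robot and the scene stay as the last step left them, time stands still between calls to the robot, and variables do not carry over. Pictures are saved under pics/ and viewed, at most 10 in all, crops included, and the job is handed in when it is done.

Besides the shell and the picture viewer there is one more tool, called after ">>>" by a JSON object that holds its "fn" and its "kwargs", one argument or row to a line. jog_arm: Moves the arm, as the interface text tells. Its arguments: {"type":"object","properties":{"increments":{"type":"array"},"force":{"type":"number"}},"required":["increments"]}

```bash
mkdir -p pics; ls
python3 - <<'E'
from plant import readout,cams,bot
import cv2
s=readout.read_state();print(s['time_s'],s['eef_pos'],s['orientation'],bot.pinch_z,[a for a in dir(bot) if a[0]!='_'])
for n in('scene','top'):
    cv2.imwrite(f'pics/{n}0.png',cams.capture(n)[:,:,::-1]);print(n,cams.calibration(n))
E
```

```text
pics
0.0 [ 0.1560739  -0.52678035  0.19660758] [-9.22209191e-04  9.89665154e-01  1.43394662e-01  5.24366407e-05] 0.0188 ['Unreachable', 'pinch_z']
scene {'vertical_fov': 49.98434719154322, 'cx': 318.9460027204006, 'cy': 201.25050593177457, 'R': array([[ 0.70448789,  0.70958203, -0.01378943],
       [ 0.37561546, -0.38926341, -0.84106303],
       [-0.60217093,  0.5873392 , -0.54076134]]), 't': array([-0.25508145, -0.07847114,  1.54004706])}
top {'vertical_fov': 53.23262298213828, 'cx': 321.31824244237515, 'cy': 193.26397600748263, 'R': array([[-0.02740378, -0.99959396,  0.00780737],
       [-0.99762002,  0.02685363, -0.06350731],
       [ 0.06327187, -0.00952913, -0.99795083]]), 't': array([-0.05554978,  0.49482802,  1.44602784])}
```

View pics/scene0.png

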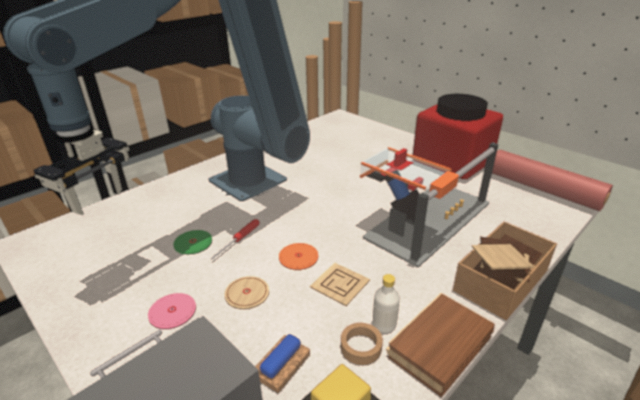

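View pics/top0.png

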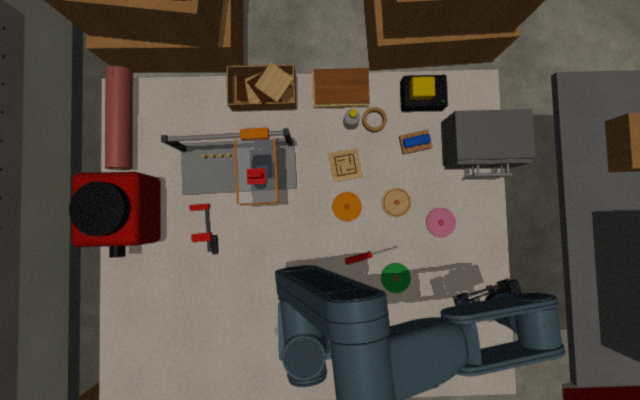

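The top view shows the dock at about (235,165), with its rail at the back and the guard at (257,172) with the red fin at (257,176). The other red items at (200,225) are the clamp. There are four round candidates in the top view: plywood (396,202), orange (347,207), pink (441,222) and green (396,278). The plywood one with the red ring fits, and it is also at scene (247,292). I'll enlarge both areas to confirm.

```bash
cat > h.py <<'E'
import numpy as np, cv2
from plant import cams
from scipy.spatial.transform import Rotation as Rn
def cal(n):
    c=cams.calibration(n);f=200/np.tan(np.radians(c['vertical_fov']/2));return c,f
def ray(n,p):
    c,f=cal(n);d=c['R'].T@np.array([(p[0]-c['cx'])/f,(p[1]-c['cy'])/f,1]);return -c['R'].T@c['t'],d
def plane(n,p,z):
    o,d=ray(n,p);return o+d*(z-o[2])/d[2]
def proj(n,X):
    c,f=cal(n);q=c['R']@np.array(X)+c['t'];return np.array([c['cx']+f*q[0]/q[2],c['cy']+f*q[1]/q[2]])
def two(p,q):
    o1,d1=ray('scene',p);o2,d2=ray('top',q);s=np.linalg.lstsq(np.c_[d1,-d2],o2-o1,rcond=None)[0]
    a,b=o1+d1*s[0],o2+d2*s[1];return (a+b)/2,np.linalg.norm(a-b)
E
python3 - <<'E'
from h import *
t=cv2.imread('pics/top0.png');s=cv2.imread('pics/scene0.png')
for n,im in(('top',t),('scene',s)):
    h=cv2.cvtColor(im,cv2.COLOR_BGR2HSV)
    m=((h[...,0]<6)|(h[...,0]>174))&(h[...,1]>150)&(h[...,2]>80)
    k,l,st,c=cv2.connectedComponentsWithStats(m.astype('uint8'))
    print(n,[(st[i].tolist(),c[i].round(1).tolist()) for i in range(1,k) if st[i,4]>3])
    m=(h[...,0]>10)&(h[...,0]<22)&(h[...,1]>50)&(h[...,2]>110)
    k,l,st,c=cv2.connectedComponentsWithStats(m.astype('uint8'))
    print(n,'ply',[(st[i].tolist(),c[i].round(1).tolist()) for i in range(1,k) if 200<st[i,4]<1500])
R=lambda im,x,y,w,h,k:cv2.resize(im[y:y+h,x:x+w],None,fx=k,fy=k,interpolation=cv2.INTER_CUBIC)
o=np.zeros((600,800,3),'uint8')
a=R(t,155,115,150,100,5.3);o[:0]=0
a=R(t,158,118,140,96,3.5);o[:a.shape[0],:a.shape[1]]=a
b=R(s,350,135,150,130,2);o[:260,500:800]=b
b=R(s,350,135,150,130,2)
c=R(t,370,178,52,52,4.5);o[350:350+c.shape[0],:c.shape[1]]=c
d=R(s,355,140,110,63,4.4);o[340:340+d.shape[0],300:300+d.shape[1]]=d
cv2.imwrite('pics/crop1.png',o)
E
```

```text
top [([247, 168, 19, 16, 282], [256.0, 175.7]), ([72, 172, 67, 74, 2022], [111.0, 209.7]), ([190, 204, 19, 7, 105], [199.2, 206.7]), ([439, 220, 5, 5, 13], [440.5, 222.1]), ([192, 233, 19, 9, 144], [201.2, 236.9]), ([346, 252, 26, 11, 81], [360.0, 257.4])]
top ply [([78, 0, 119, 13, 791], [153.4, 3.9]), ([375, 0, 145, 46, 777], [424.0, 32.7]), ([86, 36, 95, 12, 591], [120.3, 42.9]), ([255, 62, 39, 40, 816], [274.0, 81.3]), ([362, 106, 26, 24, 216], [374.4, 118.0]), ([629, 113, 11, 55, 476], [635.0, 138.1]), ([239, 126, 30, 13, 319], [253.4, 132.4]), ([233, 137, 46, 69, 444], [253.4, 179.2]), ([328, 147, 35, 36, 802], [345.0, 164.5]), ([381, 187, 31, 31, 733], [396.2, 202.0]), ([331, 191, 32, 31, 767], [346.4, 206.1])]
scene [([414, 106, 88, 66, 3375], [456.0, 136.8]), ([389, 149, 22, 20, 190], [399.9, 160.0]), ([462, 161, 23, 17, 85], [473.6, 169.9]), ([382, 173, 3, 2, 4], [383.0, 173.5]), ([409, 184, 6, 5, 20], [411.2, 186.3]), ([235, 221, 23, 19, 104], [245.6, 229.8])]
scene ply [([160, 0, 61, 20, 673], [191.5, 8.4]), ([346, 0, 17, 115, 1499], [353.6, 55.0]), ([305, 54, 14, 67, 767], [311.8, 86.2]), ([100, 71, 50, 69, 606], [132.9, 102.0]), ([163, 137, 62, 37, 1277], [191.6, 153.5]), ([310, 263, 60, 43, 1425], [339.8, 283.6]), ([224, 276, 45, 34, 1141], [246.3, 292.4]), ([340, 322, 43, 43, 1203], [361.1, 343.0]), ([255, 335, 55, 58, 915], [284.1, 368.2])]Traceback (most recent call last):
  File "<stdin>", line 18, in <module>
ValueError: could not broadcast input array from shape (277,484,3) into shape (260,484,3)
```

Run:
```python
from h import *
t=cv2.imread('pics/top0.png');s=cv2.imread('pics/scene0.png')
R=lambda im,x,y,w,h,k:cv2.resize(im[y:y+h,x:x+w],None,fx=k,fy=k,interpolation=cv2.INTER_CUBIC)
o=np.zeros((600,800,3),'uint8')
a=R(t,158,118,142,98,5);o[:490,:710]=a
c=R(t,378,184,36,36,3);o[490:598,:108]=c
cv2.imwrite('pics/crop1.png',o)
cv2.imwrite('pics/crop2.png',R(s,355,135,150,130,4.5))
print('ply',plane('top',(396.2,202),.006),plane('scene',(246.3,292.4),.006))
```

```text
ply [ 0.45406095 -0.34427659  0.006     ] [ 0.45894287 -0.34803348  0.006     ]
```

View pics/crop1.png

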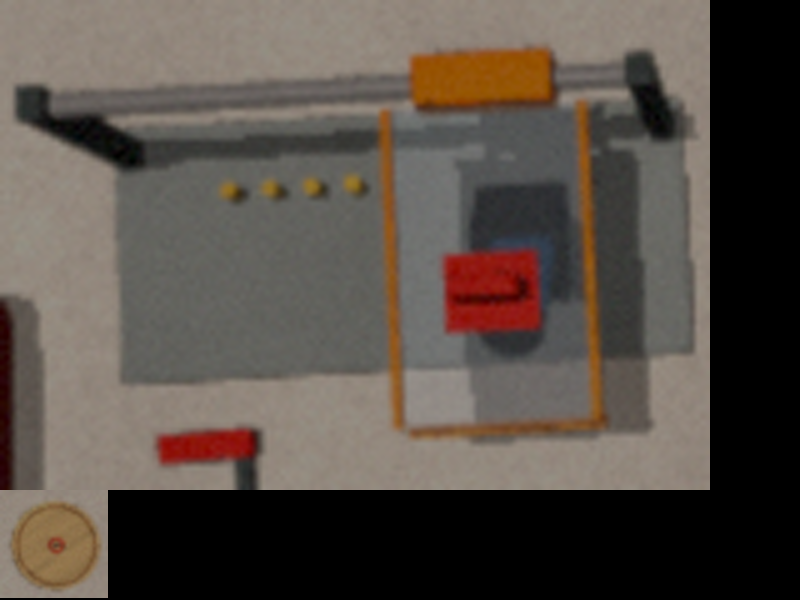

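View pics/crop2.png

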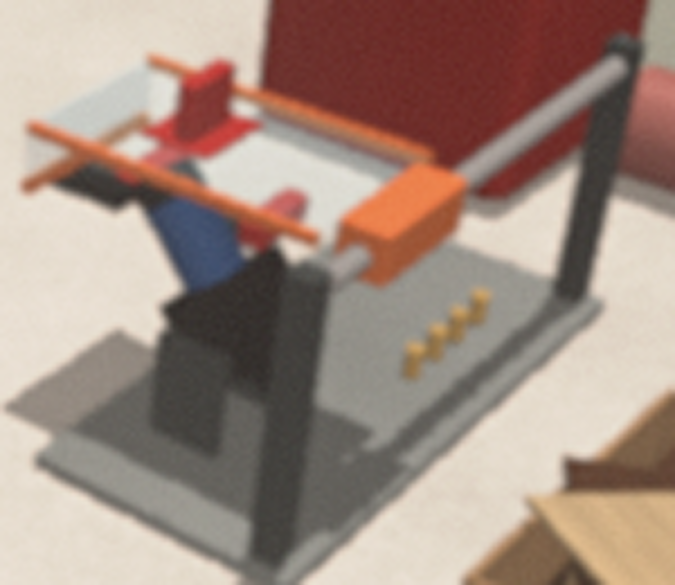

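The crop confirms the red ring on the plywood disc at top (396.5,202). The dock corners, post tops and guard front corners are all legible, so I can fit the dock pose (x, y, yaw) from those points.

Run:
```python
from h import *
from scipy.optimize import least_squares
T=[((98,295,212),(32,101)),((98,-95,212),(638,66)),((-70,310,12),(122,383)),((-70,-110,12),(692,352)),((-127,65,209),(398,428)),((-127,-65,209),(603,424))]
S=[((-70,-110,12),(40,460)),((98,-95,212),(316,268)),((98,295,212),(627,45)),((120,310,12),(600,303)),((-127,-65,209),(30,127))]
P=[('top',np.array(a)/1e3,np.array(b)/5+[158,118]-.4) for a,b in T]+[('scene',np.array(a)/1e3,np.array(b)/4.5+[355,135]-.4) for a,b in S]
def W(v,X):c,s=np.cos(v[2]),np.sin(v[2]);return np.array([v[0]+c*X[0]-s*X[1],v[1]+s*X[0]+c*X[1],X[2]])
f=lambda v:np.concatenate([proj(n,W(v,X))-p for n,X,p in P])
r=least_squares(f,[.5,.15,0],loss='soft_l1');v=r.x
print(v,f(v).reshape(-1,2).round(1).tolist())
print('fin',W(v,[-.04,0,.234]),'fin top proj',proj('top',W(v,[-.04,0,.249])),proj('scene',W(v,[-.04,0,.249])))
# mouth & tool
l=.7
print('ring',plane('top',(378+56.5/3-.3,184+(545-490)/3-.3),.006))
# tail/holster check: blue body mask in both views
for n in('top','scene'):
    im=cv2.imread(f'pics/{n}0.png');h=cv2.cvtColor(im,cv2.COLOR_BGR2HSV)
    m=(h[...,0]>100)&(h[...,0]<125)&(h[...,1]>90)
    k,lb,st,c=cv2.connectedComponentsWithStats(m.astype('uint8'))
    print(n,[(st[i].tolist(),c[i].round(1).tolist()) for i in range(1,k) if st[i,4]>25][:8])
```

```text
[0.58380911 0.13527488 0.03246427] [[-1.2, -0.2], [-0.2, -0.2], [-0.5, -0.0], [0.1, -0.6], [1.3, 0.5], [1.3, -1.1], [-0.9, -2.0], [-0.4, 0.3], [1.0, -1.5], [2.7, -1.5], [-1.8, -0.4]]
fin [0.54383019 0.13397653 0.234     ] fin top proj [255.66983166 173.83078356] [400.43610776 150.88280896]
ring [ 0.45390467 -0.3455026   0.006     ]
top [([403, 134, 28, 14, 239], [416.3, 140.4]), ([321, 277, 11, 9, 30], [325.2, 279.9])]
scene [([392, 180, 16, 18, 170], [399.5, 188.7]), ([261, 335, 39, 42, 742], [279.6, 355.6])]
```

Dock pose fit: origin (0.584, 0.135), yaw 0.032, with residuals of 1–2 px. That puts the fin at (0.544, 0.134). The ring is at (0.454, -0.3455), within the arm's reach. I'll raise and turn the gripper to pinch across dock x.

>>> {"fn": "jog_arm", "kwargs": {
  "increments": [
    [[0, 0, -2], -1, 1],
    [[0, 0, -2], -1, 1],
    [[0, 0, -2], -1, 1],
    [[0, 0, -2], -1, 1],
    [[0, 0, -1], -1, 1]
  ]
}}

```text
time_s: 0.52
eef_pos: [0.1562, -0.528, 0.2897]
orientation: [0.001, 0.918, 0.397, -0.0]
wrist_force: [-0.2, -0.8, 0.6]
grip_width: 0.0926
grip_force: 0.0
```

>>> {"fn": "jog_arm", "kwargs": {
  "increments": [
    [[0, 0, 0], -1, 1],
    [[0, 0, 0], -1, 1],
    [[0, 0, 0], -1, 1],
    [[0, 0, 0], -1, 1],
    [[0, 0, 0], -1, 1]
  ]
}}

```text
time_s: 0.93
eef_pos: [0.1561, -0.5271, 0.287]
orientation: [-0.0, 0.784, 0.621, 0.0]
wrist_force: [0.1, 0.2, -0.5]
grip_width: 0.0931
grip_force: 0.0
```

>>> {"fn": "jog_arm", "kwargs": {
  "increments": [
    [[0, 0, 0], -1, 1],
    [[0, 0, 0], -1, 1],
    [[0, 0, 0], -0.57, 1],
    [[0, 0, 0], 0, 1]
  ]
}}

```text
time_s: 1.27
eef_pos: [0.1561, -0.5271, 0.287]
orientation: [-0.0, 0.694, 0.72, 0.0]
wrist_force: [1.3, -0.4, -0.8]
grip_width: 0.0931
grip_force: 0.0
```

>>> {"fn": "jog_arm", "kwargs": {
  "increments": [
    [[3.24, 2.04, 0], 0, 1],
    [[3.24, 2.04, 0], 0, 1],
    [[3.24, 2.04, 0], 0, 1],
    [[3.24, 2.04, 0], 0, 1],
    [[3.24, 2.04, 0], 0, 1]
  ]
}}

```text
time_s: 1.68
eef_pos: [0.2531, -0.3603, 0.2871]
orientation: [-0.0, 0.696, 0.718, 0.0]
wrist_force: [1.0, 0.4, 1.3]
grip_width: 0.093
grip_force: 0.0
```

>>> {"fn": "jog_arm", "kwargs": {
  "increments": [
    [[3.24, 2.04, 0], 0, 1],
    [[3.24, 2.04, 0], 0, 1],
    [[3.24, 2.04, 0], 0, 1],
    [[3.24, 2.04, 0], 0, 1],
    [[3.24, 2.04, 0], 0, 1]
  ]
}}

```text
time_s: 2.1
eef_pos: [0.3496, -0.1949, 0.2875]
orientation: [0.0, 0.696, 0.718, 0.0]
wrist_force: [0.2, -1.3, 0.5]
grip_width: 0.0931
grip_force: 0.0
```

>>> {"fn": "jog_arm", "kwargs": {
  "increments": [
    [[3.24, 2.04, 0], 0, 1],
    [[3.24, 2.04, 0], 0, 1],
    [[3.24, 2.04, 0], 0, 1],
    [[3.24, 2.04, 0], 0, 1],
    [[3.24, 2.04, 0], 0, 1]
  ]
}}

```text
time_s: 2.52
eef_pos: [0.4462, -0.0295, 0.2875]
orientation: [0.0, 0.696, 0.718, 0.0]
wrist_force: [1.2, -1.6, -0.8]
grip_width: 0.0926
grip_force: 0.0
```

>>> {"fn": "jog_arm", "kwargs": {
  "increments": [
    [[3.24, 2.04, 0], 0, 1],
    [[3.24, 2.04, 0], 0, 1],
    [[3.24, 2.04, 0], 0, 1],
    [[3.24, 2.04, 0], 0, 1],
    [[0, 0, 0], 0, 1]
  ]
}}

```text
time_s: 2.93
eef_pos: [0.5248, 0.1063, 0.2863]
orientation: [-0.001, 0.694, 0.72, 0.001]
wrist_force: [-0.6, -0.2, -0.4]
grip_width: 0.0932
grip_force: 0.0
```

>>> {"fn": "jog_arm", "kwargs": {
  "increments": [
    [[2.7, 2.0, 0], 0, 1],
    [[0, 0, 2], 0, 1],
    [[0, 0, 2], 0, 1],
    [[0, 0, 0], 0, 1]
  ]
}}

```text
time_s: 3.27
eef_pos: [0.5397, 0.1285, 0.2431]
orientation: [-0.003, 0.696, 0.718, -0.003]
wrist_force: [-0.7, -0.2, -0.5]
grip_width: 0.093
grip_force: 0.0
```

Run:
```python
from h import *
s=cams.capture('scene')[:,:,::-1]
cv2.imwrite('pics/s1.png',cv2.resize(s[100:220,340:490],None,fx=4,fy=4,interpolation=cv2.INTER_CUBIC))
```

```text
(no output)
```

View pics/s1.png

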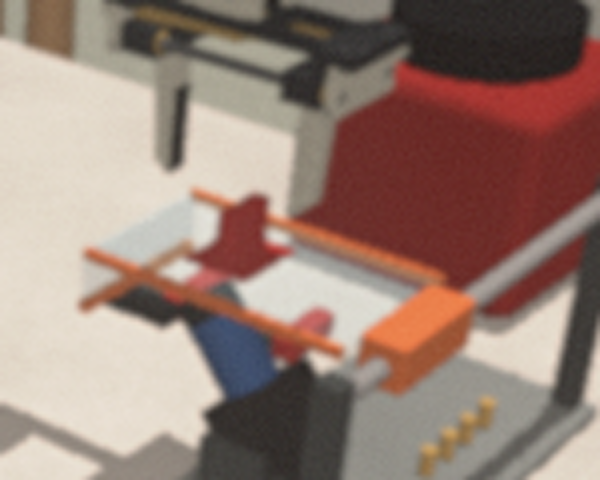

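The fin's top, at crop (250,200), lies between the fingertips at (172,165) and (310,210). I'll lower and pinch.

>>> {"fn": "jog_arm", "kwargs": {
  "increments": [
    [[0.4, 0.3, 1.2], 0, 1],
    [[0, 0, 1.0], 0, 1],
    [[0, 0, 0], 0, 0],
    [[0, 0, 0], 0, 0],
    [[0, 0, 0], 0, 0]
  ],
  "force": 20
}}

```text
time_s: 3.73
eef_pos: [0.5452, 0.1324, 0.226]
orientation: [0.0, 0.695, 0.719, 0.0]
wrist_force: [-0.9, -0.0, 0.0]
grip_width: 0.0776
grip_force: 0.0
```

>>> {"fn": "jog_arm", "kwargs": {
  "increments": [
    [[0, 0, 0], 0, 0],
    [[0, 0, 0], 0, 0],
    [[0, 0, 0], 0, 0]
  ]
}}

```text
time_s: 3.98
eef_pos: [0.5452, 0.1325, 0.226]
orientation: [0.0, 0.695, 0.719, 0.0]
wrist_force: [-0.0, 0.2, 0.1]
grip_width: 0.0576
grip_force: 0.0
```

>>> {"fn": "jog_arm", "kwargs": {
  "increments": [
    [[0, 0, 0.5], 0, 0],
    [[0, 0, 0], 0, 0],
    [[0, 0, 0], 0, 0],
    [[0, 0, 0], 0, 0],
    [[0, 0, 0], 0, 0]
  ]
}}

```text
time_s: 4.4
eef_pos: [0.545, 0.1326, 0.2205]
orientation: [0.0, 0.695, 0.719, 0.0]
wrist_force: [1.1, -0.0, 0.7]
grip_width: 0.0241
grip_force: 0.0
```

>>> {"fn": "jog_arm", "kwargs": {
  "increments": [
    [[0, 0, 0], 0, 0],
    [[0, 0, 0], 0, 0],
    [[0, 0, 0], 0, 0]
  ]
}}

```text
time_s: 4.65
eef_pos: [0.541, 0.1325, 0.2204]
orientation: [-0.003, 0.695, 0.719, -0.003]
wrist_force: [-11.3, -2.1, 6.1]
grip_width: 0.0138
grip_force: 20.0
```

>>> {"fn": "jog_arm", "kwargs": {
  "increments": [
    [[0.5, -0.4, 0], 0, 0],
    [[2, 0, 0], 0, 0],
    [[2.5, 0, 0], 0, 0],
    [[2.5, 0, 0], 0, 0],
    [[2.5, 0, 0], 0, 0]
  ]
}}

```text
time_s: 5.07
eef_pos: [0.5381, 0.2325, 0.2204]
orientation: [0.001, 0.696, 0.718, -0.0]
wrist_force: [2.9, -3.1, -0.7]
grip_width: 0.0137
grip_force: 20.0
```

>>> {"fn": "jog_arm", "kwargs": {
  "increments": [
    [[2.5, 0, 0], 0, 0],
    [[2.5, 0, 0], 0, 0],
    [[1.5, 0, 0], 0, 0],
    [[1.0, 0, 0], 0, 0],
    [[0, 0, 0], 0, 0]
  ]
}}

```text
time_s: 5.48
eef_pos: [0.5357, 0.3094, 0.2204]
orientation: [0.0, 0.695, 0.719, 0.001]
wrist_force: [3.5, 2.4, -1.5]
grip_width: 0.0137
grip_force: 20.0
```

Moved 177 mm so far. I'll go gently to the end stop.

>>> {"fn": "jog_arm", "kwargs": {
  "increments": [
    [[1, 0, 0], 0, 0],
    [[0.8, 0, 0], 0, 0],
    [[0.5, 0, 0], 0, 0],
    [[0.3, 0, 0], 0, 0],
    [[0, 0, 0], 0, 0]
  ]
}}

```text
time_s: 5.9
eef_pos: [0.5351, 0.3271, 0.2204]
orientation: [0.004, 0.696, 0.718, -0.004]
wrist_force: [3.7, -18.3, 1.7]
grip_width: 0.0132
grip_force: 20.0
```

End stop reached at y = 0.327, with an 18 N reaction. I'll relieve, open and lift, then look.

>>> {"fn": "jog_arm", "kwargs": {
  "increments": [
    [[-0.6, 0, 0], 0, 0.6],
    [[0, 0, 0], 0, 0.6],
    [[0, 0, 0], 0, 0.6],
    [[0, 0, 0], 0, 0.6],
    [[0, 0, 0], 0, 0.6]
  ]
}}

```text
time_s: 6.32
eef_pos: [0.534, 0.3279, 0.2205]
orientation: [-0.0, 0.695, 0.719, 0.0]
wrist_force: [-0.1, 0.0, 0.4]
grip_width: 0.0423
grip_force: 0.0
```

>>> {"fn": "jog_arm", "kwargs": {
  "increments": [
    [[0, 0, -2], 0, 1],
    [[0, 0, -3], 0, 1],
    [[0, 0, -4], 0, 1],
    [[0, 0, -4], 0, 1],
    [[0, 0, 0], 0, 1]
  ]
}}

```text
time_s: 6.73
eef_pos: [0.5365, 0.3289, 0.36]
orientation: [0.003, 0.695, 0.719, 0.007]
wrist_force: [0.1, -0.5, 1.2]
grip_width: 0.0758
grip_force: 0.0
```

>>> {"fn": "jog_arm", "kwargs": {
  "increments": [
    [[0, -4, 0], 0, 1],
    [[0, -4, 0], 0, 1],
    [[0, -4, 0], 0, 1],
    [[0, -4, 0], 0, 1],
    [[0, 0, 0], 0, 1]
  ]
}}

```text
time_s: 7.15
eef_pos: [0.3677, 0.3222, 0.3515]
orientation: [-0.001, 0.694, 0.72, -0.0]
wrist_force: [-0.3, 1.2, 0.4]
grip_width: 0.093
grip_force: 0.0
```

Run:
```python
from h import *
s=cams.capture('scene')[:,:,::-1];t=cams.capture('top')[:,:,::-1]
cv2.imwrite('pics/s2f.png',s);cv2.imwrite('pics/t2f.png',t)
a=cv2.resize(s[140:260,360:480],None,fx=3.3,fy=3.3,interpolation=cv2.INTER_CUBIC)
b=cv2.resize(t[120:220,200:300],None,fx=3.96,fy=3.96,interpolation=cv2.INTER_CUBIC)
cv2.imwrite('pics/c2.png',np.hstack([a,b]))
```

```text
(no output)
```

View pics/c2.png

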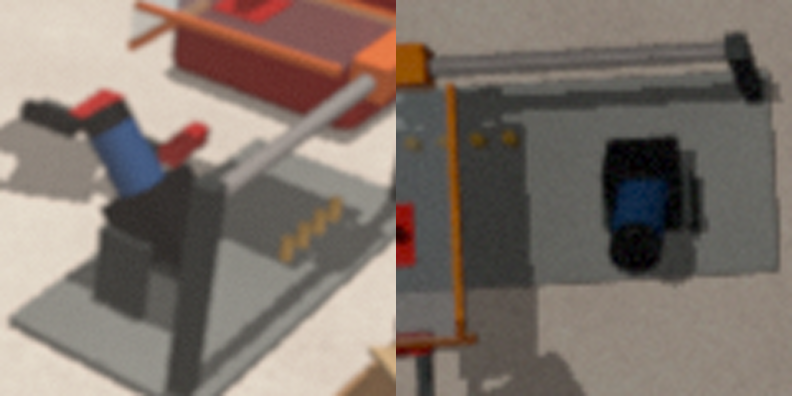

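With the guard open, the tool stands free. In the top view the tail cap's end is at about (260.6,182.4) and the blue body at about (261,171); in the scene view the blue body runs from (394,178) to (402,195). I'll get the tool axis by intersecting rays with the dock's y = 0 plane.

Run:
```python
from h import *
v=[.58380911,.13527488,.03246427];c,s_=np.cos(v[2]),np.sin(v[2])
D=np.array([[c,s_,0],[-s_,c,0],[0,0,1]]);o0=np.array([v[0],v[1],0])
def onY(n,p,y=0):
    o,d=ray(n,p);o=D@(o-o0);d=D@d;return o+d*(y-o[1])/d[1]
# fin / guard dock y check from top
for n,(x0,x1,y0,y1) in dict(scene=(380,415,165,205),top=(245,275,155,185)).items():
    im=cv2.imread(f'pics/{n[0]}2f.png');h=cv2.cvtColor(im,cv2.COLOR_BGR2HSV)
    m=((h[...,0]>100)&(h[...,0]<125)&(h[...,1]>90)&(h[...,2]>50))
    yy,xx=np.nonzero(m[y0:y1,x0:x1]);q=np.c_[xx+x0,yy+y0].astype(float);mu=q.mean(0)
    w,V=np.linalg.eigh(np.cov(q.T));print(n,len(q),mu,w,V[:,1],q.min(0),q.max(0))
    if n=='scene':
        u=V[:,1]*np.sign(V[1,1])
        A=onY(n,mu-6*u);B=onY(n,mu+6*u);print('axis pts dock',A,B,'lean',np.arctan2(-(A-B)[0],(A-B)[2]))
        for hnt in((105,119),(112,130),(140,180)):
            p=np.array(hnt)/3.3+[360,140];print(p,onY(n,p))
    else:
        for z in(.12,.13,.14): print(z,D@(plane(n,mu,z)-o0))
P=np.array([260.4,182.2])
for z in(.14,.15,.16,.17,.18): print('tail',z,D@(plane('top',P,z)-o0))
```

```text
scene 246 [399.43089431 187.5203252 ] [12.43532658 33.19619822] [0.4733515  0.88087363] [391. 176.] [409. 198.]
axis pts dock [-0.04248665  0.          0.15032739] [-0.02057827  0.          0.12432241] lean 0.7001054288198403
[391.81818182 176.06060606] [-0.06006003  0.          0.16368576]
[393.93939394 179.39393939] [-5.20586475e-02 -1.11022302e-16  1.55891986e-01]
[402.42424242 194.54545455] [-1.94829322e-02  1.11022302e-16  1.18989532e-01]
top 106 [260.86792453 170.72641509] [ 7.29983657 11.11175372] [-0.79609804  0.60516767] [255. 166.] [266. 176.]
0.12 [-0.0147102   0.00119095  0.12      ]
0.13 [-0.01599842 -0.00017781  0.13      ]
0.14 [-0.01728664 -0.00154656  0.14      ]
tail 0.14 [-0.05584109  0.0019623   0.14      ]
tail 0.15 [-0.0568405   0.00056726  0.15      ]
tail 0.16 [-0.05783991 -0.00082778  0.16      ]
tail 0.17 [-0.05883932 -0.00222282  0.17      ]
tail 0.18 [-0.05983873 -0.00361786  0.18      ]
```

The tool axis checks out: lean is 0.700, the tail end is at dock (-0.059, 0, 0.170), the mouth comes to (-0.011, 0, 0.113) and the bit tip sits above the base plate. The grasp point at tool z = 105 mm is world (0.541, 0.134, 0.151). I'll turn to yaw 1.86°.

>>> {"fn": "jog_arm", "kwargs": {
  "increments": [
    [[0, 0, 0], 1, 1],
    [[0, 0, 0], 1, 1],
    [[0, 0, 0], 1, 1],
    [[0, 0, 0], 1, 1],
    [[0, 0, 0], 1, 1]
  ]
}}

```text
time_s: 7.67
eef_pos: [0.3762, 0.3222, 0.35]
orientation: [0.0, 0.859, 0.512, -0.0]
wrist_force: [0.5, 0.3, -0.2]
grip_width: 0.0927
grip_force: 0.0
```

>>> {"fn": "jog_arm", "kwargs": {
  "increments": [
    [[0, 0, 0], 1, 1],
    [[0, 0, 0], 1, 1],
    [[0, 0, 0], 1, 1],
    [[0, 0, 0], 1, 1],
    [[0, 0, 0], 1, 1]
  ]
}}

```text
time_s: 8.08
eef_pos: [0.3763, 0.3222, 0.35]
orientation: [0.0, 0.962, 0.272, -0.0]
wrist_force: [-0.5, 0.2, 0.5]
grip_width: 0.0929
grip_force: 0.0
```

>>> {"fn": "jog_arm", "kwargs": {
  "increments": [
    [[0, 0, 0], 1, 1],
    [[0, 0, 0], 1, 1],
    [[0, 0, 0], 1, 1],
    [[0, 0, 0], 1, 1],
    [[0, 0, 0], 1, 1]
  ]
}}

```text
time_s: 8.5
eef_pos: [0.3762, 0.3222, 0.35]
orientation: [0.0, 1.0, 0.014, -0.0]
wrist_force: [0.5, 0.5, -0.2]
grip_width: 0.0931
grip_force: 0.0
```

>>> {"fn": "jog_arm", "kwargs": {
  "increments": [
    [[0, 0, 0], 0, 1]
  ]
}}

```text
time_s: 8.58
eef_pos: [0.3761, 0.3221, 0.3499]
orientation: [0.0, 1.0, 0.014, -0.0]
wrist_force: [-0.4, -0.1, -0.8]
grip_width: 0.0929
grip_force: 0.0
```

>>> {"fn": "jog_arm", "kwargs": {
  "increments": [
    [[2.28, 2.75, 0], 0, 1],
    [[2.28, 2.75, 0], 0, 1],
    [[2.28, 2.75, 0], 0, 1],
    [[2.28, 2.75, 0], 0, 1],
    [[2.28, 2.75, 0], 0, 1]
  ]
}}

```text
time_s: 9.0
eef_pos: [0.495, 0.1868, 0.3502]
orientation: [-0.0, 1.0, 0.018, 0.0]
wrist_force: [0.3, 1.0, 0.0]
grip_width: 0.0928
grip_force: 0.0
```

>>> {"fn": "jog_arm", "kwargs": {
  "increments": [
    [[2.28, 2.75, 0], 0, 1],
    [[2.28, 2.75, 0], 0, 1],
    [[0, 0, 4], 0, 1],
    [[0, 0, 4], 0, 1],
    [[0, 0, 4], 0, 1]
  ]
}}

```text
time_s: 9.42
eef_pos: [0.5424, 0.1336, 0.2289]
orientation: [-0.0, 1.0, 0.017, 0.001]
wrist_force: [-0.1, -0.1, -0.7]
grip_width: 0.0929
grip_force: 0.0
```

>>> {"fn": "jog_arm", "kwargs": {
  "increments": [
    [[0, 0, 2], 0, 1],
    [[0, 0, 0], 0, 1]
  ]
}}

```text
time_s: 9.58
eef_pos: [0.5379, 0.1341, 0.2044]
orientation: [0.0, 1.0, 0.018, -0.005]
wrist_force: [-0.5, 0.0, -0.3]
grip_width: 0.093
grip_force: 0.0
```

>>> {"fn": "jog_arm", "kwargs": {
  "increments": [
    [[0, 0, 3], 0, 1],
    [[0, 0, 3], 0, 1],
    [[0, 0, 1.5], 0, 1],
    [[0, 0, 0], 0, 1],
    [[0, 0, 0], 0, 1]
  ]
}}

```text
time_s: 10.0
eef_pos: [0.5416, 0.1348, 0.1363]
orientation: [-0.0, 1.0, 0.017, 0.0]
wrist_force: [0.9, -0.2, 0.8]
grip_width: 0.0929
grip_force: 0.0
```

Run:
```python
from h import *
s=cams.capture('scene')[:,:,::-1]
cv2.imwrite('pics/s3.png',cv2.resize(s[110:230,340:460],None,fx=4,fy=4,interpolation=cv2.INTER_CUBIC))
```

```text
(no output)
```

View pics/s3.png

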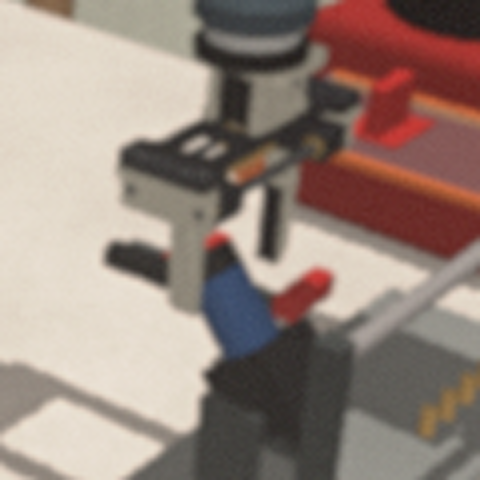

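The fingers straddle the tail of the tool (cap at crop (225,255)) and clear the holster. Closing.

>>> {"fn": "jog_arm", "kwargs": {
  "increments": [
    [[0, 0, 0.3], 0, 0],
    [[0, 0, 0], 0, 0],
    [[0, 0, 0], 0, 0],
    [[0, 0, 0], 0, 0],
    [[0, 0, 0], 0, 0]
  ],
  "force": 20
}}

```text
time_s: 10.47
eef_pos: [0.5408, 0.1349, 0.133]
orientation: [-0.0, 1.0, 0.017, 0.0]
wrist_force: [-0.2, 1.0, 0.1]
grip_width: 0.0642
grip_force: 0.0
```

>>> {"fn": "jog_arm", "kwargs": {
  "increments": [
    [[0, 0, 0], 0, 0],
    [[0, 0, 0], 0, 0],
    [[0, 0, 0], 0, 0],
    [[0, 0, 0], 0, 0],
    [[0, 0, 0], 0, 0]
  ]
}}

```text
time_s: 10.88
eef_pos: [0.5404, 0.1351, 0.1325]
orientation: [-0.0, 1.0, 0.017, -0.0]
wrist_force: [-0.3, 1.6, -0.5]
grip_width: 0.0423
grip_force: 20.0
```

>>> {"fn": "jog_arm", "kwargs": {
  "increments": [
    [[0, 0, 0], 0, 0],
    [[0, 0, 0], 0, 0]
  ],
  "force": 60
}}

```text
time_s: 11.05
eef_pos: [0.5404, 0.135, 0.1325]
orientation: [-0.0, 1.0, 0.017, -0.0]
wrist_force: [0.3, 1.6, 0.0]
grip_width: 0.0417
grip_force: 60.0
```

>>> {"fn": "jog_arm", "kwargs": {
  "increments": [
    [[-0.64, 0, -0.77], 0, 0],
    [[-0.64, 0, -0.77], 0, 0],
    [[-0.64, 0, -0.77], 0, 0],
    [[-0.64, 0, -0.77], 0, 0],
    [[0, 0, 0], 0, 0]
  ]
}}

```text
time_s: 11.47
eef_pos: [0.5141, 0.1341, 0.1654]
orientation: [0.0, 1.0, 0.017, 0.001]
wrist_force: [1.4, -0.8, -2.5]
grip_width: 0.0415
grip_force: 60.1
```

```bash
cat > ax.py <<'E'
from h import *
import sys
v=[.58380911,.13527488,.03246427];c,s_=np.cos(v[2]),np.sin(v[2])
D=np.array([[c,s_,0],[-s_,c,0],[0,0,1]]);o0=np.array([v[0],v[1],0])
def onY(n,p,y=0):
    o,d=ray(n,p);o=D@(o-o0);d=D@d;return o+d*(y-o[1])/d[1]
im=cams.capture('scene')[:,:,::-1];cv2.imwrite(f'pics/{sys.argv[1]}.png',im);h=cv2.cvtColor(im,cv2.COLOR_BGR2HSV)
m=((h[...,0]>100)&(h[...,0]<125)&(h[...,1]>90)&(h[...,2]>50)).astype('uint8');m[300:]=0
k,l,st,ce=cv2.connectedComponentsWithStats(m);i=1+np.argmax(st[1:,4])
yy,xx=np.nonzero(l==i);q=np.c_[xx,yy].astype(float);w,V=np.linalg.eigh(np.cov(q.T));u=V[:,1]*np.sign(V[1,1]);mu=q.mean(0)
A=onY('scene',mu-6*u);B=onY('scene',mu+6*u);print(st[i],w,A,B,'lean',np.arctan2(-(A-B)[0],(A-B)[2]))
E
python3 ax.py s4
```

```text
[387 164  22  35 326] [ 9.4907325  86.21049449] [-0.05413035  0.          0.16409702] [-0.03670729  0.          0.13417503] lean 0.5272903241208657
```

Run:
```python
import cv2
s=cv2.imread('pics/s4.png');cv2.imwrite('pics/s4c.png',cv2.resize(s[140:230,360:450],None,fx=6,fy=6,interpolation=cv2.INTER_CUBIC))
```

```text
(no output)
```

View pics/s4c.png

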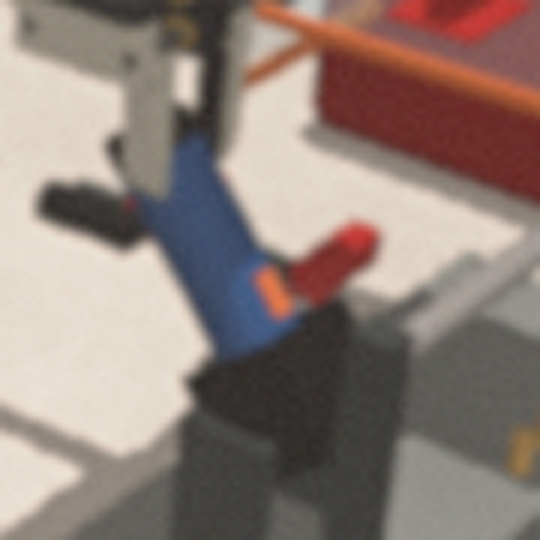

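The tool is held in line: its edges run from (148,205) to (222,360) and from (212,140) to (300,300), nearly the original lean. The mask estimate was biased by the orange switch. I'll continue the draw.

>>> {"fn": "jog_arm", "kwargs": {
  "increments": [
    [[-0.64, 0, -0.77], 0, 0],
    [[-0.64, 0, -0.77], 0, 0],
    [[-0.64, 0, -0.77], 0, 0],
    [[-0.64, 0, -0.77], 0, 0],
    [[-0.64, 0, -0.77], 0, 0]
  ]
}}

```text
time_s: 11.93
eef_pos: [0.482, 0.133, 0.2025]
orientation: [-0.0, 1.0, 0.017, -0.0]
wrist_force: [0.1, -0.1, -3.6]
grip_width: 0.0415
grip_force: 60.1
```

>>> {"fn": "jog_arm", "kwargs": {
  "increments": [
    [[-0.64, 0, -0.77], 0, 0],
    [[-0.64, 0, -0.77], 0, 0],
    [[-0.64, 0, -0.77], 0, 0],
    [[-0.64, 0, -0.77], 0, 0],
    [[-0.64, 0, -0.77], 0, 0]
  ]
}}

```text
time_s: 12.35
eef_pos: [0.4502, 0.1319, 0.2411]
orientation: [-0.0, 1.0, 0.017, 0.0]
wrist_force: [-0.1, 0.7, -3.7]
grip_width: 0.0416
grip_force: 60.1
```

>>> {"fn": "jog_arm", "kwargs": {
  "increments": [
    [[-0.64, 0, -0.77], 0, 0],
    [[-0.64, 0, -0.77], 0, 0],
    [[-1, 0, -3], 0, 0],
    [[-1, 0, -3], 0, 0],
    [[0, 0, 0], 0, 0]
  ]
}}

```text
time_s: 12.77
eef_pos: [0.419, 0.1311, 0.3219]
orientation: [-0.0, 1.0, 0.017, 0.005]
wrist_force: [1.4, 0.2, -3.2]
grip_width: 0.0413
grip_force: 59.9
```

```bash
python3 ax.py s5
python3 - <<'E'
import cv2
s=cv2.imread('pics/s5.png');cv2.imwrite('pics/s5c.png',cv2.resize(s[90:220,330:460],None,fx=4.5,fy=4.5,interpolation=cv2.INTER_CUBIC))
E
```

```text
[360 101  26  40 408] [ 11.10240855 122.53879081] [-1.49115705e-01 -1.11022302e-16  3.19066042e-01] [-0.13075343  0.          0.29177329] lean 0.5922293972368673
```

View pics/s5c.png

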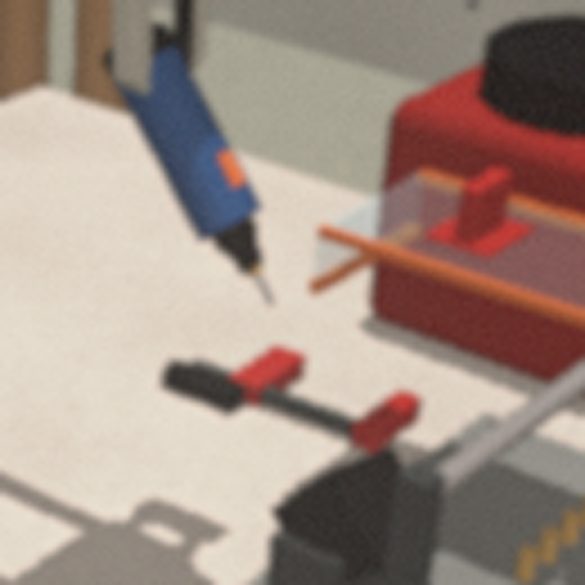

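The tool is out and clear of everything, with the bit tip in free air at crop (270,300). The gripper can only point down, so I'll let the tool swing plumb in the grip by easing the force, checking as I go.

```bash
cat > lean.py <<'E'
from h import *
from plant import readout
import sys
st=readout.read_state();R=Rn.from_quat(np.roll(st['orientation'],-1)).as_matrix();p=st['eef_pos'];g=p-R[:,2]*.0188
n=R[:,1]
def on(px):
    o,d=ray('scene',px);return o+d*((g-o)@n)/(d@n)
im=cams.capture('scene')[:,:,::-1];cv2.imwrite(f'pics/{sys.argv[1]}.png',im);h=cv2.cvtColor(im,cv2.COLOR_BGR2HSV).astype(int)
m=((h[...,0]>100)&(h[...,0]<125)&(h[...,1]>90)&(h[...,2]>50))
c=proj('scene',g);yy,xx=np.mgrid[:400,:640];win=(abs(xx-c[0])<55)&(yy>c[1]-12)&(yy<c[1]+75)
o=(h[...,0]<16)&(h[...,1]>150)&(h[...,2]>130)
m&=win;ys=np.nonzero(m.sum(1)>4)[0];y0,y1=ys.min(),ys.max()
q=[]
for y in range(int(y0+.35*(y1-y0)),int(y1-.28*(y1-y0))+1):
    x=np.nonzero(m[y])[0];a,b=x.min(),x.max()
    while b+1<640 and o[y,b+1]:b+=1
    q.append((y,a,b))
q=np.array(q,float);k=np.polyfit(q[:,0],(q[:,1]+q[:,2])/2,1)
P=[on((np.polyval(k,y),y)) for y in(q[0,0],q[-1,0])];d=P[0]-P[1]
print('rows',y0,y1,len(q),'w',(q[:,2]-q[:,1]).mean(),'lean to -x',np.arctan2(-d@R[:,0],d[2]),'grasp',g.round(4),'axis at',P[0].round(4),P[1].round(4))
print('force',st['wrist_force'],'moment',st['moment'],st['grip_width'])
E
python3 lean.py l0
```

```text
rows 103 141 15 w 11.0 lean to -x 0.4614149569105197 grasp [0.4191 0.131  0.3379] axis at [0.4317 0.1314 0.3186] [0.45   0.132  0.2823]
force [ 0.83448716  0.80147996 -3.86662472] moment [0.02684462 0.05077605 0.05190416] 0.04162708443940258
```

>>> {"fn": "jog_arm", "kwargs": {
  "increments": [
    [[0, 0, 0], 0, 0],
    [[0, 0, 0], 0, 0],
    [[0, 0, 0], 0, 0]
  ],
  "force": 25
}}

```text
time_s: 13.12
eef_pos: [0.4175, 0.1307, 0.314]
orientation: [0.0, 1.0, 0.017, -0.002]
wrist_force: [-0.5, -0.9, -4.3]
grip_width: 0.0424
grip_force: 25.0
```

```bash
python3 lean.py l1
```

```text
rows 106 144 15 w 9.8 lean to -x 0.2741216766250545 grasp [0.4176 0.1307 0.3328] axis at [0.4242 0.1309 0.3079] [0.435  0.1313 0.269 ]
force [-0.53056964 -0.86045584 -4.29722355] moment [-5.49508379e-06  9.76247768e-02 -1.43687745e-02] 0.042370195090637996
```

>>> {"fn": "jog_arm", "kwargs": {
  "increments": [
    [[0, 0, 0], 0, 0],
    [[0, 0, 0], 0, 0],
    [[0, 0, 0], 0, 0]
  ],
  "force": 14
}}

```text
time_s: 13.42
eef_pos: [0.4181, 0.1308, 0.3153]
orientation: [0.0, 1.0, 0.017, -0.0]
wrist_force: [0.8, -0.2, -3.8]
grip_width: 0.043
grip_force: 14.0
```

```bash
python3 lean.py l2
```

```text
rows 108 144 14 w 9.214285714285714 lean to -x 0.10279114421778732 grasp [0.4181 0.1308 0.3341] axis at [0.4169 0.1308 0.303 ] [0.4208 0.1309 0.2649]
force [ 0.82287784 -0.19644213 -3.75934534] moment [0.02762838 0.14687669 0.01471319] 0.04302927986815758
```

It's swinging down as hoped, with the grip height steady. I'll ease further.

>>> {"fn": "jog_arm", "kwargs": {
  "increments": [
    [[0, 0, 0], 0, 0],
    [[0, 0, 0], 0, 0],
    [[0, 0, 0], 0, 0],
    [[0, 0, 0], 0, 0]
  ],
  "force": 10
}}

```text
time_s: 13.8
eef_pos: [0.4182, 0.1308, 0.3157]
orientation: [0.0, 1.0, 0.017, 0.0]
wrist_force: [-0.7, 0.5, -3.2]
grip_width: 0.0428
grip_force: 10.0
```

```bash
python3 lean.py l3
```

```text
rows 108 144 14 w 9.214285714285714 lean to -x 0.10175601677480532 grasp [0.4182 0.1308 0.3345] axis at [0.4169 0.1308 0.303 ] [0.4208 0.1309 0.2648]
force [-0.68476843  0.50185755 -3.2425195 ] moment [0.03601039 0.07374146 0.00155676] 0.04278515505402828
```

>>> {"fn": "jog_arm", "kwargs": {
  "increments": [
    [[0, 0, 0], 0, 0],
    [[0, 0, 0], 0, 0],
    [[0, 0, 0], 0, 0],
    [[0, 0, 0], 0, 0]
  ],
  "force": 7
}}

```text
time_s: 14.18
eef_pos: [0.4182, 0.1308, 0.3157]
orientation: [-0.0, 1.0, 0.017, 0.0]
wrist_force: [0.4, 0.0, -3.6]
grip_width: 0.0431
grip_force: 7.0
```

```bash
python3 lean.py l4
python3 - <<'E'
import cv2,numpy as np
a=[cv2.resize(cv2.imread(f'pics/{n}.png')[85:175,335:405],None,fx=5,fy=5,interpolation=cv2.INTER_CUBIC) for n in('l2','l4')]
cv2.imwrite('pics/l24.png',np.hstack(a))
E
```

```text
rows 108 144 14 w 9.0 lean to -x 0.06756160329448403 grasp [0.4182 0.1308 0.3345] axis at [0.4154 0.1307 0.3026] [0.418  0.1308 0.264 ]
force [ 0.39104381  0.00569798 -3.56344974] moment [-0.03712556  0.03696857  0.01156066] 0.04313291972419093
```

View pics/l24.png

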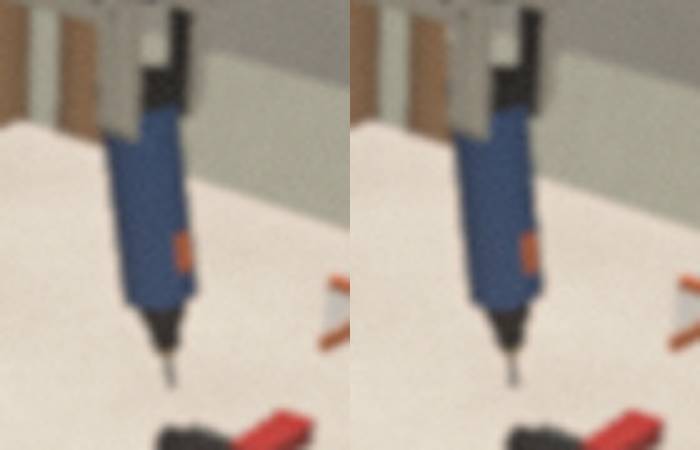

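The right panel (latest) shows the body midline from about (492,140) to the bit tip at (514,382) in panel pixels, so a small lean remains. I'll work it out.

```bash
cat > lean2.py <<'E'
exec(open('lean.py').read().split("im=cams")[0])
for name,pts in dict(l2=[((107+182)/2,140),((127+196)/2,298),(171,385)],l4=[((105+180)/2,140),((122+193)/2,298),(164,383)]).items():
    Q=[on((335+x/5-.4,85+y/5-.4)) for x,y in pts]
    for a,b in((0,1),(0,2),(1,2)):
        d=Q[a]-Q[b];print(name,a,b,'lean',round(float(np.arctan2(-d@R[:,0],d[2])),3),Q[b].round(4))
    d=g-Q[2];print(name,'grasp-tip',np.arctan2(-d@R[:,0],d[2]),np.linalg.norm(d))
E
python3 lean2.py
```

```text
l2 0 1 lean 0.188 [0.43   0.1312 0.2328]
l2 0 2 lean 0.189 [0.4401 0.1315 0.1802]
l2 1 2 lean 0.19 [0.4401 0.1315 0.1802]
l2 grasp-tip 0.1411657729584213 0.15579318168160822
l4 0 1 lean 0.171 [0.4271 0.1311 0.2319]
l4 0 2 lean 0.163 [0.435  0.1314 0.1798]
l4 1 2 lean 0.149 [0.435  0.1314 0.1798]
l4 grasp-tip 0.10808753479151605 0.15561255237836197
```

>>> {"fn": "jog_arm", "kwargs": {
  "increments": [
    [[0, 0, 0], 0, 0],
    [[0, 0, 0], 0, 0],
    [[0, 0, 0], 0, 0],
    [[0, 0, 0], 0, 0]
  ],
  "force": 5
}}

```text
time_s: 14.57
eef_pos: [0.4182, 0.1308, 0.3156]
orientation: [-0.0, 1.0, 0.017, -0.0]
wrist_force: [-0.3, 0.6, -3.1]
grip_width: 0.0431
grip_force: 5.0
```

```bash
cat > tip.py <<'E'
exec(open('lean.py').read())
# silhouette against pale bench: darker or coloured pixels
V=h[...,2];sil=((V<165)|(h[...,1]>75))
x0=int(np.polyval(k,y1));rows=[]
for y in range(y0+8,y1+22):
    xm=np.polyval(k,y);r=np.nonzero(sil[y,int(xm)-14:int(xm)+15])[0]
    if len(r)==0: continue
    r=r+int(xm)-14;rows.append((y,r.min(),r.max()))
rows=np.array(rows,float)
# body rows on bench and nose/bit
for lab,sel in(('body',(rows[:,0]>y0+14)&(rows[:,0]<y1-4)),('nose+bit',rows[:,0]>y1+2),('all',(rows[:,0]>y0+14)&((rows[:,0]<y1-4)|(rows[:,0]>y1+2)))):
    q=rows[sel];k2=np.polyfit(q[:,0],(q[:,1]+q[:,2])/2,1);A=on((np.polyval(k2,q[0,0]),q[0,0]));B=on((np.polyval(k2,q[-1,0]),q[-1,0]));d=A-B
    print(lab,len(q),(q[:,2]-q[:,1]+1).astype(int).tolist(),'LEAN',round(float(np.arctan2(-d@R[:,0],d[2])),3),'end',B.round(4))
    if lab!='nose+bit':
        e=[]
        for c_ in(1,2):
            kk=np.polyfit(q[:,0],q[:,c_],1);A=on((np.polyval(kk,q[0,0]),q[0,0]));B=on((np.polyval(kk,q[-1,0]),q[-1,0]));d=A-B;e.append(round(float(np.arctan2(-d@R[:,0],d[2])),3))
        if lab=='body':print(' edges',e)
E
python3 tip.py l5
```

```text
rows 109 143 14 w 8.571428571428571 lean to -x 0.05366377615108785 grasp [0.4182 0.1308 0.3344] axis at [0.4139 0.1307 0.3022] [0.4159 0.1308 0.2634]
force [-0.3176451   0.63718657 -3.14752827] moment [ 0.02063562 -0.01958508 -0.0070379 ] 0.043146276054404645
body 15 [16, 16, 16, 16, 16, 16, 16, 15, 15, 15, 15, 15, 15, 15, 15] LEAN 0.115 end [0.419  0.1309 0.2488]
 edges [0.167, 0.065]
nose+bit 12 [11, 10, 8, 8, 7, 7, 6, 5, 5, 3, 1, 1] LEAN 0.127 end [0.4265 0.1311 0.1841]
all 27 [16, 16, 16, 16, 16, 16, 16, 15, 15, 15, 15, 15, 15, 15, 15, 11, 10, 8, 8, 7, 7, 6, 5, 5, 3, 1, 1] LEAN 0.112 end [0.4262 0.1311 0.184 ]
```

>>> {"fn": "jog_arm", "kwargs": {
  "increments": [
    [[0, 0, 0], 0, 0],
    [[0, 0, 0], 0, 0],
    [[0, 0, 0], 0, 0],
    [[0, 0, 0], 0, 0]
  ],
  "force": 4
}}

```text
time_s: 14.95
eef_pos: [0.4182, 0.1308, 0.3157]
orientation: [-0.0, 1.0, 0.017, 0.0]
wrist_force: [0.5, -0.1, -3.5]
grip_width: 0.0429
grip_force: 4.0
```

```bash
python3 tip.py l6
```

```text
rows 109 144 14 w 8.071428571428571 lean to -x 0.02578867795026677 grasp [0.4182 0.1308 0.3345] axis at [0.4137 0.1307 0.2992] [0.4147 0.1307 0.26  ]
force [ 0.49035161 -0.10029251 -3.47574276] moment [-0.0261245   0.00393845  0.01558586] 0.04289934543207376
body 16 [15, 15, 15, 16, 16, 16, 16, 16, 15, 15, 15, 14, 15, 14, 15, 15] LEAN 0.113 end [0.4179 0.1308 0.2454]
 edges [0.142, 0.085]
nose+bit 11 [9, 8, 8, 6, 6, 6, 6, 4, 2, 1, 1] LEAN 0.123 end [0.4256 0.1311 0.1838]
all 27 [15, 15, 15, 16, 16, 16, 16, 16, 15, 15, 15, 14, 15, 14, 15, 15, 9, 8, 8, 6, 6, 6, 6, 4, 2, 1, 1] LEAN 0.119 end [0.4255 0.1311 0.1837]
```

A lean of about 0.1 rad remains, with no slip along the grip (tip height constant). I'll rock it slightly along x at a light grip so it settles under gravity.

>>> {"fn": "jog_arm", "kwargs": {
  "increments": [
    [[0.5, 0, 0], 0, 0],
    [[-0.5, 0, 0], 0, 0],
    [[0.5, 0, 0], 0, 0],
    [[-0.5, 0, 0], 0, 0],
    [[0, 0, 0], 0, 0]
  ],
  "force": 4
}}

```text
time_s: 15.42
eef_pos: [0.4175, 0.1308, 0.3156]
orientation: [0.0, 1.0, 0.017, -0.0]
wrist_force: [-0.4, 0.4, -3.2]
grip_width: 0.0433
grip_force: 3.9
```

>>> {"fn": "jog_arm", "kwargs": {
  "increments": [
    [[0, 0, 0], 0, 0],
    [[0, 0, 0], 0, 0],
    [[0, 0, 0], 0, 0]
  ]
}}

```text
time_s: 15.67
eef_pos: [0.4181, 0.1308, 0.3157]
orientation: [-0.0, 1.0, 0.017, 0.0]
wrist_force: [0.7, -0.3, -2.6]
grip_width: 0.0428
grip_force: 3.9
```

```bash
python3 tip.py l7
python3 - <<'E'
from h import *
c,f=cal('top');print('topcam',-c['R'].T@c['t']);c,f=cal('scene');print('scam',-c['R'].T@c['t'])
for p in((.4182,.1308,.33),(.4182,.1308,.184)):print(proj('scene',p))
E
```

```text
rows 109 142 13 w 8.76923076923077 lean to -x 0.03499499014409942 grasp [0.4181 0.1308 0.3345] axis at [0.4094 0.1305 0.301 ] [0.4107 0.1306 0.265 ]
force [ 0.66342799 -0.32172782 -2.55093903] moment [ 0.05648021 -0.02025573  0.01639409] 0.042849417260010174
body 14 [15, 15, 15, 15, 15, 15, 15, 15, 15, 15, 15, 15, 15, 15] LEAN 0.051 end [0.4112 0.1306 0.2496]
 edges [0.041, 0.062]
nose+bit 12 [12, 10, 9, 8, 7, 7, 6, 5, 5, 3, 1, 1] LEAN 0.098 end [0.4148 0.1307 0.1867]
all 26 [15, 15, 15, 15, 15, 15, 15, 15, 15, 15, 15, 15, 15, 15, 12, 10, 9, 8, 7, 7, 6, 5, 5, 3, 1, 1] LEAN 0.045 end [0.4138 0.1307 0.1864]
topcam [ 0.40063518 -0.05503577  1.47492358]
scam [ 1.13654834 -0.75407474  0.76328132]
[365.15597832 110.90649487]
[362.95570973 158.1736219 ]
```

>>> {"fn": "jog_arm", "kwargs": {
  "increments": [
    [[0.6, 0, 0], 0, 0],
    [[-0.6, 0, 0], 0, 0],
    [[0.6, 0, 0], 0, 0],
    [[-0.6, 0, 0], 0, 0],
    [[0.4, 0, 0], 0, 0]
  ]
}}

```text
time_s: 16.13
eef_pos: [0.4211, 0.131, 0.3158]
orientation: [-0.0, 1.0, 0.017, -0.0]
wrist_force: [-0.1, 0.4, -3.2]
grip_width: 0.0424
grip_force: 3.9
```

>>> {"fn": "jog_arm", "kwargs": {
  "increments": [
    [[-0.4, 0, 0], 0, 0],
    [[0.2, 0, 0], 0, 0],
    [[-0.2, 0, 0], 0, 0],
    [[0, 0, 0], 0, 0],
    [[0, 0, 0], 0, 0]
  ]
}}

```text
time_s: 16.55
eef_pos: [0.418, 0.1308, 0.3157]
orientation: [-0.0, 1.0, 0.017, -0.0]
wrist_force: [-0.5, 0.5, -2.8]
grip_width: 0.0421
grip_force: 3.9
```

```bash
python3 tip.py l8; python3 tip.py l9
```

```text
rows 113 144 13 w 7.615384615384615 lean to -x -0.038449231932995945 grasp [0.418  0.1308 0.3345] axis at [0.4111 0.1306 0.2925] [0.4096 0.1306 0.2554]
force [-0.54460357  0.52955579 -2.76467342] moment [ 0.02246726 -0.03322022 -0.01029065] 0.04214821510849541
body 12 [15, 15, 15, 15, 15, 15, 15, 15, 15, 15, 15, 15] LEAN 0.051 end [0.4115 0.1306 0.2435]
 edges [0.041, 0.062]
nose+bit 11 [10, 9, 8, 7, 6, 6, 6, 5, 3, 1, 1] LEAN 0.092 end [0.4185 0.1308 0.1814]
all 23 [15, 15, 15, 15, 15, 15, 15, 15, 15, 15, 15, 15, 10, 9, 8, 7, 6, 6, 6, 5, 3, 1, 1] LEAN 0.098 end [0.4185 0.1308 0.1814]
rows 113 145 13 w 7.6923076923076925 lean to -x -0.010180599261828013 grasp [0.4181 0.1308 0.3345] axis at [0.4103 0.1306 0.2892] [0.4099 0.1305 0.2524]
force [ 0.73303364  0.04867984 -2.82896882] moment [-0.01707727 -0.05180392  0.04642846] 0.041747337715081476
body 13 [15, 15, 15, 15, 15, 15, 15, 15, 15, 15, 15, 14, 15] LEAN 0.108 end [0.4131 0.1306 0.2408]
 edges [0.115, 0.101]
nose+bit 11 [9, 9, 7, 7, 7, 6, 5, 3, 1, 1, 1] LEAN 0.052 end [0.4186 0.1308 0.1814]
all 24 [15, 15, 15, 15, 15, 15, 15, 15, 15, 15, 15, 14, 15, 9, 9, 7, 7, 7, 6, 5, 3, 1, 1, 1] LEAN 0.107 end [0.4195 0.1309 0.1817]
```

The tool is creeping down a few millimetres at this light grip, so I'm tightening now.

>>> {"fn": "jog_arm", "kwargs": {
  "increments": [
    [[0, 0, 0], 0, 0],
    [[0, 0, 0], 0, 0],
    [[0, 0, 0], 0, 0],
    [[0, 0, 0], 0, 0]
  ],
  "force": 25
}}

```text
time_s: 16.98
eef_pos: [0.4182, 0.1308, 0.3157]
orientation: [-0.0, 1.0, 0.017, 0.0]
wrist_force: [0.0, 0.7, -3.8]
grip_width: 0.041
grip_force: 24.5
```

```bash
for i in a b c; do python3 tip.py m$i | grep -v force; done
```

```text
rows 113 143 12 w 8.5 lean to -x -0.0024719140429428394 grasp [0.4182 0.1308 0.3345] axis at [0.4099 0.1306 0.2921] [0.4098 0.1306 0.2585]
body 11 [15, 15, 15, 15, 15, 15, 15, 15, 15, 15, 15] LEAN 0.051 end [0.4114 0.1306 0.2466]
 edges [0.041, 0.062]
nose+bit 14 [12, 10, 9, 8, 7, 7, 6, 5, 5, 3, 1, 1, 1, 1] LEAN 0.094 end [0.4188 0.1309 0.1815]
all 25 [15, 15, 15, 15, 15, 15, 15, 15, 15, 15, 15, 12, 10, 9, 8, 7, 7, 6, 5, 5, 3, 1, 1, 1, 1] LEAN 0.101 end [0.4188 0.1309 0.1815]
rows 113 144 13 w 8.307692307692308 lean to -x -0.05758214047923255 grasp [0.4181 0.1308 0.3344] axis at [0.4105 0.1306 0.2923] [0.4083 0.1305 0.255 ]
body 12 [15, 15, 15, 15, 15, 15, 15, 15, 15, 15, 15, 15] LEAN 0.052 end [0.4115 0.1306 0.2435]
 edges [0.041, 0.062]
nose+bit 12 [10, 9, 8, 7, 7, 6, 5, 5, 3, 1, 1, 1] LEAN 0.092 end [0.4185 0.1308 0.1847]
all 24 [15, 15, 15, 15, 15, 15, 15, 15, 15, 15, 15, 15, 10, 9, 8, 7, 7, 6, 5, 5, 3, 1, 1, 1] LEAN 0.103 end [0.4186 0.1308 0.1847]
rows 113 145 13 w 7.846153846153846 lean to -x -0.0006841911063974076 grasp [0.4181 0.1308 0.3345] axis at [0.4099 0.1305 0.2891] [0.4098 0.1305 0.2524]
body 13 [15, 15, 15, 15, 15, 15, 15, 15, 15, 15, 15, 15, 16] LEAN 0.071 end [0.4122 0.1306 0.2405]
 edges [0.041, 0.101]
nose+bit 12 [9, 8, 7, 7, 6, 5, 5, 3, 1, 1, 1, 1] LEAN 0.077 end [0.4186 0.1308 0.1814]
all 25 [15, 15, 15, 15, 15, 15, 15, 15, 15, 15, 15, 15, 16, 9, 8, 7, 7, 6, 5, 5, 3, 1, 1, 1, 1] LEAN 0.102 end [0.4189 0.1308 0.1815]
```

Pixel quantisation (about 3.7 mm per px in x) dominates here, so I'll make a sub-pixel measurement from averaged frames.

```bash
cat > sub.py <<'E'
exec(open('lean.py').read().split("im=cams")[0])
I=np.mean([cams.capture('scene').astype(float) for _ in range(8)],0);cv2.imwrite(f'pics/{sys.argv[1]}.png',I[:,:,::-1])
xs=np.arange(640)
tip=proj('scene',g-[0,0,.165]);top=proj('scene',g-[0,0,.04]);out=[]
for y in range(int(top[1]),int(tip[1])+4):
    xm=tip[0]+(top[0]-tip[0])*(y-tip[1])/(top[1]-tip[1]);a,b=int(xm)-19,int(xm)+20
    L=I[y,a-6:a].mean(0);Rr=I[y,b:b+6].mean(0);t=np.linspace(0,1,b-a)[:,None]
    D=np.linalg.norm(I[y,a:b]-(L*(1-t)+Rr*t),axis=1);x=xs[a:b]
    pk=D.max()
    if pk<25: continue
    nz=np.nonzero(D>.5*pk)[0];i,j=nz[0],nz[-1]
    hl=D[i:i+3].max()/2;hr=D[j-2:j+1].max()/2
    while D[i]>hl:i-=1
    while D[j]>hr:j+=1
    l=x[i]+(hl-D[i])/(D[i+1]-D[i]);r=x[j]-(hr-D[j])/(D[j-1]-D[j])
    out.append((y,l,r,r-l,(l+r)/2,pk))
out=np.array(out);np.set_printoptions(suppress=True,precision=1,linewidth=150)
print(out[:,[0,1,2,3,4,5]])
w=out[:,3];body=w>13;thin=~body
def rep(lab,q):
    k=np.polyfit(q[:,0],q[:,4],1);A=on((np.polyval(k,q[0,0]),q[0,0]));B=on((np.polyval(k,q[-1,0]),q[-1,0]));d=A-B
    print(lab,'LEAN %.3f'%np.arctan2(-d@R[:,0],d[2]),(A*1e3),(B*1e3),'resid %.2f'%np.std(q[:,4]-np.polyval(k,q[:,0])))
rep('body',out[body]);rep('thin',out[thin]);rep('all',out)
print('grasp',g*1e3)
E
python3 sub.py n1
```

```text
[[122.  354.5 369.1  14.6 361.8 215.2]
 [123.  354.5 369.1  14.7 361.8 219.1]
 [124.  354.5 369.2  14.7 361.8 224.4]
 [125.  354.5 369.3  14.8 361.9 231.9]
 [126.  354.5 369.4  14.9 361.9 241.9]
 [127.  354.5 369.4  15.  361.9 245.8]
 [128.  354.5 369.4  14.9 362.  246.8]
 [129.  354.6 369.5  14.9 362.  244.8]
 [130.  354.6 369.5  14.9 362.1 244.3]
 [131.  354.7 369.6  14.9 362.1 242.3]
 [132.  354.7 369.6  14.9 362.1 245.3]
 [133.  354.6 369.6  14.9 362.1 242.6]
 [134.  354.7 369.6  14.9 362.1 242.8]
 [135.  354.7 369.5  14.9 362.1 241.5]
 [136.  354.8 369.5  14.7 362.2 239.1]
 [137.  354.9 369.6  14.6 362.2 239.6]
 [138.  355.  369.7  14.7 362.3 239.2]
 [139.  355.  369.9  14.9 362.5 240.8]
 [140.  355.  370.1  15.  362.5 240. ]
 [141.  355.2 370.   14.8 362.6 239.2]
 [142.  355.3 370.   14.7 362.6 237.2]
 [143.  355.4 369.9  14.5 362.6 239.5]
 [144.  355.4 369.6  14.2 362.5 238.6]
 [145.  355.7 368.9  13.2 362.3 235.3]
 [146.  356.8 367.9  11.2 362.3 239.1]
 [147.  357.9 367.3   9.4 362.6 255.3]
 [148.  358.5 366.8   8.2 362.6 272.1]
 [149.  359.  366.4   7.4 362.7 280.2]
 [150.  359.5 366.2   6.7 362.8 279.5]
 [151.  359.8 365.7   5.9 362.8 279.9]
 [152.  360.2 365.5   5.3 362.8 282.1]
 [153.  360.5 365.4   4.9 362.9 282.6]
 [154.  360.6 365.2   4.6 362.9 253.7]
 [155.  361.  364.9   3.8 362.9 196.3]
 [156.  361.5 364.5   3.  363.  137.9]
 [157.  361.7 364.3   2.6 363.  107.7]
 [158.  361.7 364.2   2.5 363.  102.2]
 [159.  361.7 364.3   2.5 363.   99.9]
 [160.  361.8 364.3   2.5 363.1  96.5]
 [161.  361.9 364.5   2.6 363.2  87.7]
 [162.  361.9 364.8   2.9 363.3  60.9]]
body LEAN 0.094 [408.1 130.5 294.6] [414.6 130.7 225.5] resid 0.10
thin LEAN 0.103 [414.6 130.7 222.3] [419.8 130.9 171.9] resid 0.08
all LEAN 0.094 [408.  130.5 294.6] [419.6 130.9 171.8] resid 0.09
grasp [418.1 130.8 334.4][ WARN:0@3.268] global loadsave.cpp:1063 imwrite_ Unsupported depth image for selected encoder is fallbacked to CV_8U.
```

The sub-pixel result is consistent: lean is 0.094 and the axis sits toward the pads' -x edge. The bit end leans toward +x. I'll square the tool by easing its body (not the bit) flush against the fixed vertical dock post at y = -95, which sets it plumb in the grip. Moving there gently.

>>> {"fn": "jog_arm", "kwargs": {
  "increments": [
    [[0, 0.6, 0], 0, 0],
    [[0, 1.2, 0], 0, 0],
    [[0, 1.6, 0], 0, 0],
    [[0, 1.6, 0], 0, 0],
    [[0, 1.6, 0], 0, 0]
  ],
  "force": 25
}}

```text
time_s: 17.95
eef_pos: [0.4202, 0.0639, 0.3157]
orientation: [0.0, 1.0, 0.017, 0.0]
wrist_force: [0.5, -0.7, -3.7]
grip_width: 0.0409
grip_force: 24.5
```

>>> {"fn": "jog_arm", "kwargs": {
  "increments": [
    [[0, 1.6, 0], 0, 0],
    [[0.3, 1.0, 0], 0, 0],
    [[0.7, 0.4, 0], 0, 0],
    [[1.1, 0, 0], 0, 0],
    [[1.5, 0, 0], 0, 0]
  ]
}}

```text
time_s: 18.37
eef_pos: [0.4581, 0.0363, 0.3159]
orientation: [-0.0, 1.0, 0.016, 0.0]
wrist_force: [-1.2, 1.3, -3.3]
grip_width: 0.0406
grip_force: 24.5
```

>>> {"fn": "jog_arm", "kwargs": {
  "increments": [
    [[1.9, 0, 0], 0, 0],
    [[1.9, 0, 0.4], 0, 0],
    [[1.9, 0, 0.8], 0, 0],
    [[1.9, 0, 1.0], 0, 0],
    [[1.9, 0, 1.0], 0, 0]
  ]
}}

```text
time_s: 18.78
eef_pos: [0.5543, 0.0404, 0.2829]
orientation: [-0.0, 1.0, 0.017, 0.0]
wrist_force: [0.0, 0.2, -3.2]
grip_width: 0.0413
grip_force: 24.5
```

>>> {"fn": "jog_arm", "kwargs": {
  "increments": [
    [[1.9, 0, 1.2], 0, 0],
    [[1.5, 0, 1.4], 0, 0],
    [[1.0, 0, 1.4], 0, 0],
    [[0.6, 0, 1.0], 0, 0],
    [[0.2, 0, 0.5], 0, 0]
  ]
}}

```text
time_s: 19.2
eef_pos: [0.6043, 0.0417, 0.2259]
orientation: [-0.0, 1.0, 0.017, -0.002]
wrist_force: [-0.4, -0.1, -3.6]
grip_width: 0.041
grip_force: 24.5
```

Run:
```python
from plant import readout,cams
import cv2
s=readout.read_state();print(s['eef_pos'],s['wrist_force'],s['grip_width'])
from h import *
for n in('scene','top'):cv2.imwrite(f'pics/p1{n}.png',cams.capture(n)[:,:,::-1])
```

```text
[0.60428307 0.04167793 0.22586825] [-0.41695475 -0.12742968 -3.61913006] 0.041009689144156855
```

>>> {"fn": "jog_arm", "kwargs": {
  "increments": [
    [[1.0, 0, 0], 0, 0],
    [[1.3, 0, 0.2], 0, 0],
    [[1.0, 0, 0], 0, 0],
    [[0.7, 0, 0], 0, 0],
    [[0.4, 0, 0], 0, 0]
  ]
}}

```text
time_s: 19.72
eef_pos: [0.6488, 0.0425, 0.2278]
orientation: [0.0, 1.0, 0.017, 0.001]
wrist_force: [-0.1, -0.3, -3.2]
grip_width: 0.0407
grip_force: 24.5
```

>>> {"fn": "jog_arm", "kwargs": {
  "increments": [
    [[0.2, 0, 0], 0, 0],
    [[0.2, 0, 0], 0, 0],
    [[0, 0, 0], 0, 0]
  ]
}}

```text
time_s: 19.97
eef_pos: [0.6519, 0.0426, 0.2269]
orientation: [0.0, 1.0, 0.017, -0.0]
wrist_force: [-0.9, 0.7, -3.6]
grip_width: 0.0409
grip_force: 24.4
```

```bash
cat > st.py <<'E'
from h import *
from plant import readout
F=[]
I=[]
for _ in range(5):
    I.append(cams.capture('scene').astype(float));F.append(readout.read_state()['wrist_force'])
s=readout.read_state();print('F',np.mean(F,0).round(2),s['eef_pos'].round(4),s['grip_width'])
I=np.mean(I,0);g=s['eef_pos']+[0,0,.0188]
b=I[...,2]-I[...,0]
c=proj('scene',g-[0,0,.03]);d=proj('scene',g-[0,0,.1]);print('exp',c.round(1),d.round(1))
for y in range(int(c[1])+2,int(d[1])+4,3):
    x=np.arange(int(c[0])-22,int(c[0])+16);v=b[y,x];pk=v.max();nz=np.nonzero(v>pk/2)[0];i,j=nz[0],nz[-1]
    print(y,round(pk),'L %.2f R %.2f'%(x[i]-(v[i]-pk/2)/(v[i]-v[i-1]),x[j]+(v[j]-pk/2)/(v[j]-v[j+1]) if j+1<len(x) else -1))
E
python3 st.py
```

```text
F [-1.14  0.18 -2.86] [0.6519 0.0426 0.2268] 0.04112441156854923
exp [413.  188.5] [410.1 212. ]
190 43 L 401.93 R 417.12
193 43 L 401.90 R 417.46
196 42 L 401.44 R 417.14
199 43 L 401.13 R 416.76
202 42 L 400.82 R 414.81
205 43 L 400.83 R 413.30
208 44 L 400.81 R 413.23
211 42 L 400.79 R 413.61
214 43 L 400.92 R 414.89
```

>>> {"fn": "jog_arm", "kwargs": {
  "increments": [
    [[0.2, 0, 0], 0, 0],
    [[0.2, 0, 0], 0, 0],
    [[0, 0, 0], 0, 0]
  ]
}}

```text
time_s: 20.47
eef_pos: [0.6562, 0.0427, 0.2266]
orientation: [-0.0, 1.0, 0.017, -0.0]
wrist_force: [-1.7, 0.2, -1.9]
grip_width: 0.0408
grip_force: 24.3
```

```bash
python3 st.py
```

```text
F [-1.83 -0.14 -2.56] [0.6561 0.0428 0.2266] 0.040606624754725804
exp [414.4 189.1] [411.5 212.7]
191 42 L 402.83 R 417.89
194 42 L 402.56 R 417.75
197 42 L 401.71 R 417.01
200 42 L 401.62 R 416.70
203 42 L 401.36 R 414.79
206 43 L 401.27 R 413.68
209 43 L 400.90 R 413.54
212 42 L 400.81 R 414.64
215 42 L 401.40 R 414.72
```

>>> {"fn": "jog_arm", "kwargs": {
  "increments": [
    [[0.2, 0, 0], 0, 0],
    [[0.2, 0, 0], 0, 0],
    [[0, 0, 0], 0, 0]
  ]
}}

```text
time_s: 20.97
eef_pos: [0.6606, 0.0428, 0.2266]
orientation: [-0.0, 1.0, 0.017, 0.0]
wrist_force: [-2.7, 0.3, -2.4]
grip_width: 0.0405
grip_force: 24.3
```

```bash
python3 st.py
```

```text
F [-2.23 -0.03 -2.07] [0.6603 0.0428 0.2266] 0.04121688912591997
exp [415.9 189.7] [412.9 213.3]
191 42 L 403.56 R 418.78
194 42 L 402.89 R 418.03
197 42 L 402.21 R 417.10
200 42 L 401.86 R 416.72
203 42 L 401.55 R 415.73
206 43 L 401.35 R 414.04
209 41 L 400.92 R 414.05
212 43 L 400.80 R 414.40
215 41 L 401.27 R 414.76
```

The body's left edge now runs parallel to the projected vertical (slope -0.13 against -0.125). I'll back off, raise and re-measure in the clear.

>>> {"fn": "jog_arm", "kwargs": {
  "increments": [
    [[-0.3, 0, 0], 0, 0],
    [[-0.7, 0, 0], 0, 0],
    [[-1.1, 0, -0.4], 0, 0],
    [[-1.5, 0, -0.8], 0, 0],
    [[-1.9, 0, -1.0], 0, 0]
  ]
}}

```text
time_s: 21.63
eef_pos: [0.6042, 0.0409, 0.2482]
orientation: [-0.0, 1.0, 0.017, -0.0]
wrist_force: [-0.3, 0.0, -3.6]
grip_width: 0.0407
grip_force: 24.5
```

>>> {"fn": "jog_arm", "kwargs": {
  "increments": [
    [[-2.2, 0, -1.2], 0, 0],
    [[-2.2, 0, -1.2], 0, 0],
    [[-2.2, 0, -1.2], 0, 0],
    [[-2.2, 0, -1.2], 0, 0],
    [[-2.2, 0, -1.0], 0, 0]
  ]
}}

```text
time_s: 22.05
eef_pos: [0.4936, 0.0374, 0.3081]
orientation: [0.0, 1.0, 0.017, 0.001]
wrist_force: [0.6, -0.4, -2.9]
grip_width: 0.0412
grip_force: 24.5
```

>>> {"fn": "jog_arm", "kwargs": {
  "increments": [
    [[-2.2, 0, -0.6], 0, 0],
    [[-1.9, 0, -0.2], 0, 0],
    [[-1.4, 0, 0], 0, 0],
    [[-0.9, 0, 0], 0, 0],
    [[-0.4, 0, 0], 0, 0]
  ]
}}

```text
time_s: 22.47
eef_pos: [0.4258, 0.0352, 0.3154]
orientation: [0.0, 1.0, 0.017, 0.001]
wrist_force: [0.6, -0.0, -3.1]
grip_width: 0.0407
grip_force: 24.5
```

>>> {"fn": "jog_arm", "kwargs": {
  "increments": [
    [[0, 0, 0], 0, 0],
    [[0, 0, 0], 0, 0]
  ]
}}

```text
time_s: 22.63
eef_pos: [0.4277, 0.035, 0.3148]
orientation: [0.0, 1.0, 0.017, 0.001]
wrist_force: [0.4, -0.2, -3.3]
grip_width: 0.0405
grip_force: 24.5
```

```bash
python3 sub.py n2 2>/dev/null
sed -i 's/    while D\[i\]>hl:i-=1/    while i>0 and D[i]>hl:i-=1/; s/    while D\[j\]>hr:j+=1/    while j<len(D)-1 and D[j]>hr:j+=1/; s/^print(out\[:.*$/print(out[::3,:5])/' sub.py; python3 sub.py n3 2>&1 | grep -v WARN
```

```text
[[134.  332.5 348.4  15.9 340.4]
 [137.  332.5 348.4  15.9 340.4]
 [140.  332.6 348.4  15.8 340.5]
 [143.  332.6 348.4  15.8 340.5]
 [146.  332.9 348.6  15.7 340.8]
 [149.  333.  348.6  15.6 340.8]
 [152.  333.3 348.6  15.3 341. ]
 [155.  333.4 348.5  15.1 340.9]
 [158.  335.1 346.7  11.5 340.9]
 [161.  337.5 344.9   7.4 341.2]
 [164.  338.5 344.1   5.6 341.3]
 [167.  339.5 343.2   3.7 341.4]
 [170.  340.3 350.5  10.2 345.4]
 [173.  343.3 348.3   5.  345.8]
 [176.  335.9 350.6  14.7 343.3]]
body LEAN 0.091 [413.6  34.6 290.5] [425.2  35.  162.2] resid 0.26
thin LEAN 0.324 [415.3  34.7 219. ] [430.5  35.2 173.8] resid 1.04
all LEAN 0.110 [412.7  34.6 290.2] [426.7  35.1 162.7] resid 0.86
grasp [427.6  35.1 333.2]
```

Lean has about halved: good rows 134–167 give roughly 0.045, and the lowest rows are contaminated by shadow. I'll repeat with a slightly firmer press.

>>> {"fn": "jog_arm", "kwargs": {
  "increments": [
    [[0.4, 0, 0], 0, 0],
    [[0.9, 0, 0], 0, 0],
    [[1.4, 0, 0], 0, 0],
    [[1.9, 0, 0.2], 0, 0],
    [[2.2, 0, 0.6], 0, 0]
  ]
}}

```text
time_s: 23.85
eef_pos: [0.4969, 0.0373, 0.3076]
orientation: [0.0, 1.0, 0.017, 0.001]
wrist_force: [0.3, -0.1, -3.8]
grip_width: 0.0407
grip_force: 24.5
```

>>> {"fn": "jog_arm", "kwargs": {
  "increments": [
    [[2.2, 0, 1.0], 0, 0],
    [[2.2, 0, 1.2], 0, 0],
    [[2.2, 0, 1.2], 0, 0],
    [[2.2, 0, 1.2], 0, 0],
    [[1.9, 0, 1.2], 0, 0]
  ]
}}

```text
time_s: 24.27
eef_pos: [0.6045, 0.041, 0.2473]
orientation: [-0.0, 1.0, 0.017, 0.0]
wrist_force: [0.2, -0.1, -3.2]
grip_width: 0.0407
grip_force: 24.5
```

>>> {"fn": "jog_arm", "kwargs": {
  "increments": [
    [[1.5, 0, 1.0], 0, 0],
    [[1.1, 0, 0.8], 0, 0],
    [[0.8, 0, 0.4], 0, 0],
    [[0.6, 0, 0], 0, 0],
    [[0.4, 0, 0], 0, 0]
  ]
}}

```text
time_s: 24.68
eef_pos: [0.6468, 0.0424, 0.2266]
orientation: [-0.0, 1.0, 0.017, -0.0]
wrist_force: [-0.7, -0.2, -3.0]
grip_width: 0.0403
grip_force: 24.5
```

>>> {"fn": "jog_arm", "kwargs": {
  "increments": [
    [[0.4, 0, 0], 0, 0],
    [[0.4, 0, 0], 0, 0],
    [[0, 0, 0], 0, 0]
  ]
}}

```text
time_s: 24.93
eef_pos: [0.655, 0.0426, 0.2276]
orientation: [0.0, 1.0, 0.017, 0.001]
wrist_force: [-0.5, -0.4, -3.9]
grip_width: 0.0407
grip_force: 24.5
```

```bash
python3 st.py
```

```text
F [-0.04 -0.11 -3.31] [0.654  0.0427 0.227 ] 0.04078993248892668
exp [413.7 188.7] [410.8 212.2]
190 42 L 401.99 R 417.18
193 42 L 401.90 R 417.38
196 42 L 401.25 R 417.10
199 42 L 400.91 R 416.65
202 42 L 400.67 R 414.34
205 43 L 400.53 R 413.05
208 44 L 400.41 R 412.76
211 42 L 400.19 R 413.34
214 43 L 400.50 R 414.82
```

No contact yet at x = 0.654, and the free-hanging lean is 0.045, which is elastic spring-back. I'll raise so that only the lowest part of the body meets the post's top, and over-rotate by about the spring-back.

>>> {"fn": "jog_arm", "kwargs": {
  "increments": [
    [[0, 0, -1.2], 0, 0],
    [[0, 0, -1.9], 0, 0],
    [[0, 0, -1.4], 0, 0],
    [[0, 0, -0.5], 0, 0],
    [[0, 0, 0], 0, 0]
  ]
}}

```text
time_s: 25.6
eef_pos: [0.6549, 0.0426, 0.2786]
orientation: [0.0, 1.0, 0.017, 0.002]
wrist_force: [-0.5, -0.1, -4.3]
grip_width: 0.0406
grip_force: 24.5
```

>>> {"fn": "jog_arm", "kwargs": {
  "increments": [
    [[0.3, 0, 0], 0, 0],
    [[0.3, 0, 0], 0, 0],
    [[0.3, 0, 0], 0, 0],
    [[0.3, 0, 0], 0, 0],
    [[0, 0, 0], 0, 0]
  ]
}}

```text
time_s: 26.02
eef_pos: [0.6662, 0.0432, 0.2755]
orientation: [-0.0, 1.0, 0.017, -0.001]
wrist_force: [-2.5, 0.6, -3.7]
grip_width: 0.0399
grip_force: 24.3
```

```bash
python3 st.py
```

```text
F [-1.56  0.1  -4.11] [0.666  0.043  0.2761] 0.04024447001411794
exp [420.2 172.7] [417.  197.6]
174 41 L 406.00 R 421.54
177 41 L 405.81 R 421.11
180 41 L 405.35 R 420.70
183 41 L 404.14 R 420.20
186 42 L 404.42 R 418.32
189 42 L 403.96 R 416.56
192 42 L 403.78 R 416.14
195 41 L 402.85 R 416.22
198 41 L 402.66 R 417.01
```

>>> {"fn": "jog_arm", "kwargs": {
  "increments": [
    [[-0.3, 0, 0], 0, 0],
    [[-0.6, 0, 0], 0, 0],
    [[-0.6, 0, 0], 0, 0],
    [[-0.3, 0, 0], 0, 0],
    [[0, 0, 0], 0, 0]
  ]
}}

```text
time_s: 26.68
eef_pos: [0.6476, 0.0425, 0.2775]
orientation: [0.0, 1.0, 0.017, 0.001]
wrist_force: [0.2, 0.3, -3.2]
grip_width: 0.0404
grip_force: 24.5
```

```bash
python3 st.py
```

```text
F [-0.11 -0.39 -3.42] [0.6484 0.0424 0.2767] 0.04041140722139254
exp [413.9 170.1] [410.9 194.9]
172 42 L 400.83 R 415.86
175 42 L 400.75 R 415.53
178 41 L 400.40 R 415.15
181 41 L 399.42 R 415.17
184 42 L 399.72 R 412.53
187 43 L 399.77 R 411.63
190 43 L 399.56 R 411.32
193 42 L 399.19 R 411.97
196 42 L 399.23 R 414.42
```

Pressing from this side creeps the tool further toward the pads' edge, so I'm stopping that. A better option is the post's outer (+x) face, at grip height. That presses the tool's whole flank against the vertical post, squares it plumb and slides it back to the pad centre. I'll go up and over the post.

>>> {"fn": "jog_arm", "kwargs": {
  "increments": [
    [[-0.2, 0, -1], 0, 0],
    [[0, 0, -2], 0, 0],
    [[0, 0, -2.5], 0, 0],
    [[0, 0, -2.5], 0, 0],
    [[0.3, 0, -2], 0, 0]
  ],
  "force": 30
}}

```text
time_s: 27.35
eef_pos: [0.6491, 0.0425, 0.3798]
orientation: [0.0, 1.0, 0.017, 0.001]
wrist_force: [0.4, 0.2, -3.3]
grip_width: 0.0397
grip_force: 29.4
```

>>> {"fn": "jog_arm", "kwargs": {
  "increments": [
    [[0.8, 0, -1], 0, 0],
    [[1.4, 0, -0.5], 0, 0],
    [[1.8, 0, 0], 0, 0],
    [[1.9, 0, 0], 0, 0],
    [[1.6, 0, 0], 0, 0]
  ]
}}

```text
time_s: 27.77
eef_pos: [0.7251, 0.045, 0.3926]
orientation: [0.0, 1.0, 0.017, 0.001]
wrist_force: [0.7, 0.3, -3.3]
grip_width: 0.0399
grip_force: 29.4
```

>>> {"fn": "jog_arm", "kwargs": {
  "increments": [
    [[1.2, 0, 0], 0, 0],
    [[0.7, 0, 0], 0, 0],
    [[0.3, 0, 0], 0, 0],
    [[0, 0, 0], 0, 0]
  ]
}}

```text
time_s: 28.1
eef_pos: [0.7468, 0.0456, 0.391]
orientation: [-0.0, 1.0, 0.017, -0.0]
wrist_force: [0.4, 1.2, -3.6]
grip_width: 0.0397
grip_force: 29.4
```

```bash
python3 st.py
python3 - <<'E'
from h import *
# wooden box near face and height check
t=cv2.imread('pics/top0.png');s=cv2.imread('pics/scene0.png')
print('box front base (top 262,110)',plane('top',(262,110),0),plane('top',(262,110),.1),'post',proj('scene',(.685,.0435,.212)))
print('box front-left top corner scene (460,265)/(490,225):',two((506,308),(296,110)),two((488,226),(228,110)))
E
```

```text
F [-0.21  0.07 -3.48] [0.7457 0.0458 0.3926] 0.039952900212191396
exp [458.9 136.8] [453.8 166. ]
138 45 L 443.57 R 461.77
141 44 L 443.36 R 461.20
144 43 L 442.87 R 460.98
147 43 L 442.18 R 460.46
150 43 L 441.83 R 460.04
153 43 L 441.78 R 457.63
156 43 L 440.93 R 456.22
159 43 L 440.61 R 455.74
162 43 L 440.18 R 455.35
165 42 L 439.76 R 457.56
168 42 L 440.62 R 457.01
box front base (top 262,110) [0.81276502 0.14459393 0.        ] [0.78482257 0.13105901 0.1       ] post [424.48228308 194.46935008]
box front-left top corner scene (460,265)/(490,225): (array([ 0.87575412,  0.0476787 , -0.03660014]), np.float64(0.12160359703934642)) (array([0.78759145, 0.25061036, 0.0639986 ]), np.float64(0.023535639405723636))
```

>>> {"fn": "jog_arm", "kwargs": {
  "increments": [
    [[0.2, 0, 1], 0, 0],
    [[0, 0, 2], 0, 0],
    [[0, 0, 2.5], 0, 0],
    [[0, 0, 2.5], 0, 0],
    [[0, 0, 2.5], 0, 0]
  ]
}}

```text
time_s: 28.77
eef_pos: [0.7475, 0.0459, 0.2866]
orientation: [0.0, 1.0, 0.017, 0.001]
wrist_force: [0.6, 0.4, -4.1]
grip_width: 0.0399
grip_force: 29.4
```

>>> {"fn": "jog_arm", "kwargs": {
  "increments": [
    [[0, 0, 2.5], 0, 0],
    [[0, 0, 2.5], 0, 0],
    [[0, 0, 2.5], 0, 0],
    [[0, 0, 1.8], 0, 0],
    [[0, 0, 1.2], 0, 0]
  ]
}}

```text
time_s: 29.18
eef_pos: [0.7464, 0.0459, 0.1793]
orientation: [-0.0, 1.0, 0.017, -0.002]
wrist_force: [0.5, 0.5, -4.0]
grip_width: 0.0401
grip_force: 29.4
```

>>> {"fn": "jog_arm", "kwargs": {
  "increments": [
    [[0, 0, 0.8], 0, 0],
    [[0, 0, 0.3], 0, 0],
    [[0, 0, 0], 0, 0]
  ]
}}

```text
time_s: 29.43
eef_pos: [0.7478, 0.0458, 0.1706]
orientation: [-0.0, 1.0, 0.017, -0.0]
wrist_force: [0.1, -0.2, -2.9]
grip_width: 0.0397
grip_force: 29.4
```

>>> {"fn": "jog_arm", "kwargs": {
  "increments": [
    [[-0.3, 0, 0], 0, 0],
    [[-0.3, 0, 0], 0, 0],
    [[-0.2, 0, 0], 0, 0],
    [[-0.2, 0, 0], 0, 0],
    [[0, 0, 0], 0, 0]
  ]
}}

```text
time_s: 29.85
eef_pos: [0.7379, 0.0455, 0.1715]
orientation: [0.0, 1.0, 0.017, 0.0]
wrist_force: [-0.4, -0.3, -4.0]
grip_width: 0.04
grip_force: 29.4
```

```bash
python3 st.py
```

```text
F [ 0.1  -0.18 -3.51] [0.7382 0.0454 0.1707] 0.0399452509573881
exp [441.1 220.7] [437.2 243.6]
222 44 L 427.34 R 443.73
225 46 L 426.85 R 443.09
228 44 L 426.63 R 442.82
231 44 L 426.23 R 442.49
234 44 L 425.66 R 439.61
237 45 L 425.51 R 438.54
240 45 L 424.96 R 438.10
243 44 L 424.84 R 439.81
246 44 L 426.42 R 439.16
```

>>> {"fn": "jog_arm", "kwargs": {
  "increments": [
    [[-0.2, 0, 0], 0, 0],
    [[-0.2, 0, 0], 0, 0],
    [[-0.2, 0, 0], 0, 0],
    [[0, 0, 0], 0, 0]
  ]
}}

```text
time_s: 30.43
eef_pos: [0.7317, 0.0453, 0.1707]
orientation: [-0.0, 1.0, 0.017, -0.0]
wrist_force: [0.5, -0.4, -3.2]
grip_width: 0.0397
grip_force: 29.4
```

>>> {"fn": "jog_arm", "kwargs": {
  "increments": [
    [[-0.2, 0, 0], 0, 0],
    [[-0.2, 0, 0], 0, 0],
    [[-0.2, 0, 0], 0, 0],
    [[0, 0, 0], 0, 0]
  ]
}}

```text
time_s: 30.77
eef_pos: [0.7299, 0.0451, 0.1714]
orientation: [-0.0, 1.0, 0.017, 0.004]
wrist_force: [11.2, 0.5, -7.2]
grip_width: 0.0405
grip_force: 30.5
```

Contact confirmed at x of about 0.730 with 11 N, as expected. I'll ease the grip so the tool slides toward the pad centre.

>>> {"fn": "jog_arm", "kwargs": {
  "increments": [
    [[0, 0, 0], 0, 0],
    [[0, 0, 0], 0, 0],
    [[0, 0, 0], 0, 0]
  ],
  "force": 14
}}

```text
time_s: 31.02
eef_pos: [0.7298, 0.0451, 0.1713]
orientation: [-0.0, 1.0, 0.017, 0.004]
wrist_force: [10.3, 1.3, -6.5]
grip_width: 0.0405
grip_force: 14.8
```

>>> {"fn": "jog_arm", "kwargs": {
  "increments": [
    [[-0.2, 0, 0], 0, 0],
    [[-0.2, 0, 0], 0, 0],
    [[0, 0, 0], 0, 0]
  ]
}}

```text
time_s: 31.27
eef_pos: [0.7297, 0.0453, 0.1722]
orientation: [-0.0, 1.0, 0.017, 0.009]
wrist_force: [22.1, 2.8, -9.9]
grip_width: 0.0406
grip_force: 15.8
```

>>> {"fn": "jog_arm", "kwargs": {
  "increments": [
    [[0, 0, 0], 0, 0],
    [[0, 0, 0], 0, 0]
  ],
  "force": 9
}}

```text
time_s: 31.43
eef_pos: [0.7289, 0.0449, 0.1722]
orientation: [0.0, 1.0, 0.017, 0.008]
wrist_force: [18.8, 0.8, -7.6]
grip_width: 0.0412
grip_force: 10.6
```

>>> {"fn": "jog_arm", "kwargs": {
  "increments": [
    [[0, 0, 0], 0, 0],
    [[0, 0, 0], 0, 0]
  ],
  "force": 6
}}

```text
time_s: 31.6
eef_pos: [0.726, 0.0448, 0.1718]
orientation: [0.0, 1.0, 0.017, 0.004]
wrist_force: [10.1, 0.8, -5.4]
grip_width: 0.0427
grip_force: 6.9
```

```bash
python3 st.py
```

```text
F [10.51 -0.07 -4.68] [0.726  0.0447 0.1719] 0.04228209604420979
exp [436.7 218.4] [432.9 241.2]
220 44 L 423.95 R 440.74
223 44 L 423.71 R 440.27
226 44 L 423.45 R 439.89
229 44 L 422.99 R 439.47
232 44 L 422.63 R 437.39
235 45 L 422.46 R 435.64
238 45 L 422.13 R 435.30
241 43 L 421.66 R 435.47
244 43 L 423.25 R 437.02
```

>>> {"fn": "jog_arm", "kwargs": {
  "increments": [
    [[-0.2, 0, 0], 0, 0],
    [[-0.2, 0, 0], 0, 0],
    [[0, 0, 0], 0, 0]
  ]
}}

```text
time_s: 32.1
eef_pos: [0.7215, 0.0434, 0.1723]
orientation: [0.001, 1.0, 0.016, 0.004]
wrist_force: [7.9, -2.7, -2.7]
grip_width: 0.0439
grip_force: 6.2
```

```bash
python3 st.py
```

```text
F [ 8.34 -2.71 -3.32] [0.7215 0.0434 0.1722] 0.04379017010793569
exp [434.8 217.8] [431.1 240.5]
219 44 L 423.35 R 440.09
222 45 L 422.91 R 439.51
225 44 L 422.58 R 438.99
228 43 L 422.00 R 438.56
231 44 L 421.66 R 437.73
234 44 L 421.14 R 434.46
237 46 L 420.82 R 433.64
240 44 L 420.41 R 433.22
243 44 L 420.36 R 435.92
```

>>> {"fn": "jog_arm", "kwargs": {
  "increments": [
    [[-0.2, 0, 0], 0, 0],
    [[-0.2, 0, 0], 0, 0],
    [[0, 0, 0], 0, 0]
  ]
}}

```text
time_s: 32.6
eef_pos: [0.7169, 0.0432, 0.1722]
orientation: [0.001, 1.0, 0.016, 0.004]
wrist_force: [6.5, -2.8, -2.5]
grip_width: 0.0438
grip_force: 6.0
```

```bash
python3 st.py
```

```text
F [ 6.8  -2.73 -2.03] [0.7169 0.0433 0.1723] 0.04339222601740832
exp [433.1 217. ] [429.5 239.8]
219 45 L 423.15 R 439.92
222 45 L 422.84 R 439.36
225 44 L 422.39 R 438.94
228 44 L 421.88 R 438.31
231 44 L 421.52 R 437.73
234 45 L 420.91 R 433.96
237 44 L 420.50 R 432.87
240 44 L 420.00 R 432.39
```

The tool is sliding to the pad centre: width is 43.8 mm, the full diameter, and the edge slope is nearly vertical. About 5 mm more.

>>> {"fn": "jog_arm", "kwargs": {
  "increments": [
    [[-0.2, 0, 0], 0, 0],
    [[-0.2, 0, 0], 0, 0],
    [[-0.1, 0, 0], 0, 0],
    [[0, 0, 0], 0, 0]
  ]
}}

```text
time_s: 33.18
eef_pos: [0.7122, 0.0432, 0.1725]
orientation: [0.001, 1.0, 0.016, 0.004]
wrist_force: [6.9, -3.0, -2.3]
grip_width: 0.0436
grip_force: 6.0
```

>>> {"fn": "jog_arm", "kwargs": {
  "increments": [
    [[0, 0, 0], 0, 0],
    [[0, 0, 0], 0, 0],
    [[0, 0, 0], 0, 0]
  ],
  "force": 35
}}

```text
time_s: 33.43
eef_pos: [0.7122, 0.0432, 0.1725]
orientation: [0.001, 1.0, 0.016, 0.004]
wrist_force: [7.0, -2.0, -1.4]
grip_width: 0.0432
grip_force: 35.0
```

```bash
python3 st.py
```

```text
F [ 6.65 -1.89 -1.77] [0.7123 0.0432 0.1725] 0.043163382687508925
exp [431.4 216.2] [427.9 238.9]
218 44 L 423.29 R 440.32
221 44 L 422.91 R 439.62
224 44 L 422.62 R 439.09
227 43 L 421.96 R 438.55
230 43 L 421.77 R 438.03
233 44 L 421.09 R 435.03
236 44 L 420.79 R 433.04
239 44 L 420.31 R 432.45
```

>>> {"fn": "jog_arm", "kwargs": {
  "increments": [
    [[0.3, 0, 0], 0, 0],
    [[0.5, 0, 0], 0, 0],
    [[0.6, 0, 0], 0, 0],
    [[0.4, 0, 0], 0, 0],
    [[0, 0, 0], 0, 0]
  ]
}}

```text
time_s: 34.1
eef_pos: [0.7278, 0.0452, 0.17]
orientation: [-0.0, 1.0, 0.017, -0.0]
wrist_force: [-1.1, -0.5, -3.6]
grip_width: 0.0428
grip_force: 35.0
```

```bash
python3 st.py
```

```text
F [-0.12  0.4  -3.83] [0.7269 0.0451 0.1705] 0.043015464487001866
exp [437.  218.9] [433.2 241.7]
220 45 L 429.61 R 446.25
223 44 L 428.92 R 445.49
226 45 L 428.61 R 444.96
229 44 L 428.00 R 444.56
232 44 L 427.61 R 444.11
235 45 L 427.10 R 442.17
238 45 L 426.55 R 438.80
241 45 L 426.08 R 438.17
244 44 L 425.66 R 437.98
```

Plumb now: edge slope -0.168 against vertical -0.167, and the tool is centred in the pads. I'll lift over the post and carry it to the mark.

>>> {"fn": "jog_arm", "kwargs": {
  "increments": [
    [[0, 0, -1], 0, 0],
    [[0, 0, -2], 0, 0],
    [[0, 0, -3], 0, 0],
    [[0, 0, -3.5], 0, 0],
    [[0, 0, -3.5], 0, 0]
  ]
}}

```text
time_s: 34.77
eef_pos: [0.7265, 0.0452, 0.3026]
orientation: [-0.0, 1.0, 0.017, -0.0]
wrist_force: [2.2, 0.2, -3.7]
grip_width: 0.0432
grip_force: 35.0
```

>>> {"fn": "jog_arm", "kwargs": {
  "increments": [
    [[0, 0, -3.5], 0, 0],
    [[0, 0, -2.5], 0, 0],
    [[0, 0, -1.5], 0, 0],
    [[0, 0, -0.7], 0, 0],
    [[-0.48, 0.64, 0], 0, 0]
  ]
}}

```text
time_s: 35.18
eef_pos: [0.7233, 0.0395, 0.3861]
orientation: [-0.0, 1.0, 0.017, 0.003]
wrist_force: [0.8, 0.4, -3.1]
grip_width: 0.0429
grip_force: 35.0
```

>>> {"fn": "jog_arm", "kwargs": {
  "increments": [
    [[-0.96, 1.28, 0], 0, 0],
    [[-1.44, 1.92, 0], 0, 0],
    [[-1.8, 2.4, 0], 0, 0],
    [[-1.8, 2.4, 0], 0, 0],
    [[-1.8, 2.4, 0], 0, 0]
  ]
}}

```text
time_s: 35.6
eef_pos: [0.6462, -0.069, 0.382]
orientation: [-0.0, 1.0, 0.017, -0.001]
wrist_force: [1.1, -0.3, -2.9]
grip_width: 0.0432
grip_force: 35.0
```

>>> {"fn": "jog_arm", "kwargs": {
  "increments": [
    [[-1.8, 2.4, 0], 0, 0],
    [[-1.8, 2.4, 0], 0, 0],
    [[-1.8, 2.4, 0], 0, 0],
    [[-1.8, 2.4, 0], 0, 0],
    [[-1.8, 2.4, 0], 0, 0]
  ]
}}

```text
time_s: 36.02
eef_pos: [0.56, -0.1919, 0.3823]
orientation: [-0.0, 1.0, 0.017, -0.0]
wrist_force: [0.9, -0.0, -2.9]
grip_width: 0.043
grip_force: 35.0
```

>>> {"fn": "jog_arm", "kwargs": {
  "increments": [
    [[-1.8, 2.4, 0], 0, 0],
    [[-1.8, 2.4, 0], 0, 0],
    [[-1.8, 2.4, 0], 0, 0],
    [[-1.44, 1.92, 0], 0, 0],
    [[-0.96, 1.28, 0], 0, 0]
  ]
}}

```text
time_s: 36.43
eef_pos: [0.4849, -0.2993, 0.3823]
orientation: [0.0, 1.0, 0.015, -0.001]
wrist_force: [-0.0, -0.6, -3.6]
grip_width: 0.0435
grip_force: 35.0
```

>>> {"fn": "jog_arm", "kwargs": {
  "increments": [
    [[-0.48, 0.64, 0], 0, 0],
    [[0, 0, 0], 0, 0],
    [[0, 0, 0], 0, 0]
  ]
}}

```text
time_s: 36.68
eef_pos: [0.4828, -0.3036, 0.3825]
orientation: [-0.0, 1.0, 0.016, 0.0]
wrist_force: [0.2, 0.1, -3.4]
grip_width: 0.0431
grip_force: 35.0
```

```bash
python3 sub.py q1 2>&1 | grep -v WARN
```

```text
[[160.  240.9 263.4  22.5 252.2]
 [163.  240.  263.8  23.7 251.9]
 [166.  242.1 265.   22.8 253.5]
 [169.  242.2 271.9  29.7 257.1]
 [172.  243.3 257.9  14.6 250.6]
 [175.  244.1 265.4  21.3 254.7]
 [178.  257.3 262.5   5.2 259.9]
 [181.  256.8 262.6   5.9 259.7]
 [184.  257.5 270.   12.5 263.7]
 [187.  243.1 273.3  30.2 258.2]
 [190.  245.1 265.9  20.8 255.5]
 [193.  246.7 263.   16.4 254.9]
 [196.  245.6 261.4  15.8 253.5]
 [199.  236.5 261.4  24.9 248.9]
 [202.  252.2 261.    8.7 256.6]
 [205.  244.3 262.1  17.8 253.2]
 [208.  244.  262.5  18.5 253.2]
 [211.  243.3 265.   21.7 254.1]
 [214.  242.9 268.1  25.2 255.5]]
body LEAN -0.164 [ 488.9 -303.4  364.9] [ 465.1 -304.1  221.2] resid 2.56
thin LEAN 0.037 [ 490.9 -303.3  340.3] [ 493.7 -303.2  265.6] resid 5.20
all LEAN -0.161 [ 491.1 -303.3  365.7] [ 467.8 -304.   222.4] resid 3.57
grasp [ 482.8 -303.6  401.3]
```

>>> {"fn": "jog_arm", "kwargs": {
  "increments": [
    [[-0.6, 0.8, 0.8], 0, 0],
    [[-0.9, 1.2, 1.6], 0, 0],
    [[-0.9, 1.2, 2.2], 0, 0],
    [[-0.6, 0.9, 2.4], 0, 0],
    [[0, 0, 2.4], 0, 0]
  ]
}}

```text
time_s: 37.5
eef_pos: [0.4528, -0.3483, 0.2871]
orientation: [0.001, 1.0, 0.016, -0.0]
wrist_force: [0.1, -0.6, -3.6]
grip_width: 0.0432
grip_force: 35.0
```

>>> {"fn": "jog_arm", "kwargs": {
  "increments": [
    [[0, 0, 2.0], 0, 0],
    [[0, 0, 1.5], 0, 0],
    [[0, 0, 0.9], 0, 0],
    [[0, 0, 0.4], 0, 0],
    [[0, 0, 0], 0, 0]
  ]
}}

```text
time_s: 37.92
eef_pos: [0.454, -0.346, 0.2397]
orientation: [-0.001, 1.0, 0.017, -0.001]
wrist_force: [-0.0, 0.9, -3.2]
grip_width: 0.0431
grip_force: 35.0
```

```bash
sed -i 's/-22,int(c\[0\])+16/-26,int(c[0])+26/' st.py; python3 st.py; python3 sub.py q2 2>&1 | grep -v WARN | tail -18; cp pics/q2.png pics/q2b.png
```

```text
F [ 0.12 -0.45 -3.27] [ 0.4549 -0.3465  0.2419] 0.043105964893509194
exp [234.9 216.5] [238.6 241.8]
218 43 L 226.21 R 244.02
221 42 L 226.56 R 244.28
224 43 L 226.98 R 244.49
227 42 L 227.59 R 244.87
230 41 L 227.92 R 245.21
233 41 L 228.52 R 245.54
236 41 L 228.81 R 238.46
239 42 L 229.47 R 237.73
242 42 L 229.75 R 238.14
 [226.  226.6 257.9  31.3 242.2]
 [229.  226.8 253.3  26.5 240.1]
 [232.  227.4 250.2  22.7 238.8]
 [235.  227.9 247.9  20.1 237.9]
 [238.  228.4 248.   19.6 238.2]
 [241.  228.7 248.6  19.9 238.6]
 [244.  228.3 248.7  20.4 238.5]
 [247.  229.2 247.8  18.6 238.5]
 [250.  219.1 245.4  26.3 232.3]
 [253.  235.1 244.    8.9 239.6]
 [256.  236.2 243.6   7.4 239.9]
 [259.  224.1 243.2  19.1 233.6]
 [262.  223.3 261.2  37.8 242.3]
 [265.  218.8 259.7  40.9 239.3]]
body LEAN -0.209 [ 467.7 -346.1  227.3] [ 436.8 -347.4   80.7] resid 2.63
thin LEAN 1.815 [ 433.8 -347.4  119.1] [ 560.4 -343.1  150.8] resid 2.97
all LEAN -0.090 [ 462.2 -346.3  224.7] [ 449.9 -347.    85.3] resid 5.28
grasp [ 454.9 -346.5  260.7]
```

Over the mark the left edge slope is 0.148 against vertical 0.146, so it is plumb. I'll find the tip row along the axis column.

Run:
```python
from h import *
im=cv2.imread('pics/q2b.png');g=cv2.cvtColor(im,cv2.COLOR_BGR2GRAY)
P=np.array([.4549,-.3465,.2607])
for L in(.10,.13,.145,.15,.155,.16,.165,.17):print(L,proj('scene',P-[0,0,L]).round(1))
for y in range(246,274):print(y,g[y,230:254].tolist())
```

```text
0.1 [238.6 241.8]
0.13 [240.1 252. ]
0.145 [240.8 257. ]
0.15 [241.1 258.7]
0.155 [241.3 260.3]
0.16 [241.5 261.9]
0.165 [241.8 263.6]
0.17 [242.  265.2]
246 [98, 74, 74, 75, 76, 76, 76, 77, 76, 77, 77, 78, 78, 74, 71, 69, 69, 80, 105, 126, 134, 138, 137, 136]
247 [104, 78, 73, 75, 76, 78, 77, 77, 77, 77, 75, 74, 74, 73, 71, 71, 77, 95, 118, 132, 137, 138, 137, 135]
248 [108, 85, 76, 75, 76, 77, 77, 77, 77, 76, 77, 74, 74, 73, 73, 79, 94, 113, 129, 136, 138, 137, 138, 137]
249 [119, 101, 88, 78, 76, 75, 76, 77, 79, 78, 77, 75, 74, 71, 76, 93, 113, 128, 136, 139, 138, 138, 137, 136]
250 [131, 120, 106, 92, 82, 75, 74, 75, 77, 76, 74, 72, 70, 68, 80, 106, 127, 137, 139, 139, 138, 137, 138, 137]
251 [135, 131, 123, 113, 98, 81, 72, 69, 70, 71, 68, 64, 59, 63, 85, 115, 133, 138, 139, 139, 140, 138, 138, 139]
252 [137, 135, 133, 128, 116, 96, 73, 62, 59, 58, 57, 55, 53, 65, 94, 122, 135, 138, 138, 140, 140, 139, 139, 139]
253 [135, 135, 136, 134, 130, 114, 88, 62, 52, 51, 53, 52, 51, 68, 102, 128, 136, 138, 138, 138, 140, 139, 139, 139]
254 [134, 134, 135, 137, 136, 128, 103, 72, 53, 51, 
[... 1720 characters left out ...]
 228, 229, 228, 227, 227, 227, 228, 228, 228, 228, 227, 227, 227, 227, 228]
269 [225, 224, 224, 224, 225, 227, 228, 229, 228, 227, 227, 227, 226, 226, 227, 228, 229, 229, 230, 228, 227, 226, 225, 226]
270 [225, 224, 224, 224, 225, 226, 227, 228, 227, 226, 225, 225, 224, 225, 225, 227, 228, 228, 228, 228, 227, 226, 225, 224]
271 [224, 224, 224, 226, 226, 226, 226, 226, 227, 225, 224, 222, 224, 224, 226, 226, 227, 226, 226, 226, 227, 226, 225, 226]
272 [223, 223, 224, 225, 224, 224, 224, 226, 227, 226, 224, 224, 224, 226, 226, 227, 226, 225, 225, 225, 226, 226, 227, 227]
273 [224, 224, 224, 224, 224, 222, 223, 226, 227, 227, 226, 226, 226, 226, 227, 228, 226, 226, 225, 225, 225, 226, 227, 227]
```

The tip is at (241.4,264.3), against (241.7,264.2) expected for a plumb, centred tool with the tip 167 mm below the grasp point. That puts the tip 88 mm above the mark and within about 1–2 mm laterally. I'll lower 8 mm and settle.

>>> {"fn": "jog_arm", "kwargs": {
  "increments": [
    [[0, 0, 0.4], 0, 0],
    [[0, 0, 0.4], 0, 0],
    [[0, 0, 0], 0, 0],
    [[0, 0, 0], 0, 0],
    [[0, 0, 0], 0, 0]
  ]
}}

```text
time_s: 38.98
eef_pos: [0.4544, -0.346, 0.2325]
orientation: [-0.0, 1.0, 0.017, -0.0]
wrist_force: [-1.0, 0.4, -4.0]
grip_width: 0.0428
grip_force: 35.0
```

>>> {"fn": "jog_arm", "kwargs": {
  "increments": [
    [[0, 0, 0], 0, 0],
    [[0, 0, 0], 0, 0],
    [[0, 0, 0], 0, 0],
    [[0, 0, 0], 0, 0],
    [[0, 0, 0], 0, 0]
  ]
}}

```text
time_s: 39.4
eef_pos: [0.4545, -0.346, 0.2327]
orientation: [0.0, 1.0, 0.017, 0.0]
wrist_force: [-0.3, 0.1, -1.9]
grip_width: 0.0431
grip_force: 35.0
```

```bash
python3 st.py | head -8
python3 - <<'E'
from h import *
t=cams.capture('top')[:,:,::-1].astype(int);a=cv2.imread('pics/top0.png').astype(int)
h=cv2.cvtColor(t.astype('uint8'),cv2.COLOR_BGR2HSV)
# guard fin position (top view) -> slide
m=(((h[...,0]<6)|(h[...,0]>174))&(h[...,1]>150)&(h[...,2]>80)).astype('uint8');m[200:]=0;m[:,:150]=0
k,l,st,c=cv2.connectedComponentsWithStats(m);print([(st[i].tolist(),c[i].round(1).tolist(),plane('top',c[i],.215).round(3)) for i in range(1,k) if st[i,4]>40])
# loose things unchanged?
for n,(x,y,r) in dict(orange=(347,207,18),pink=(441,222,18),square=(345,165,20),glue=(352,118,10),tape=(374,119,14),sander=(416,142,18),clamp=(201,225,22)).items():
    print(n,abs(t[y-r:y+r,x-r:x+r]-a[y-r:y+r,x-r:x+r]).mean().round(1),end=' ')
E
```

```text
F [ 0.06 -0.18 -3.32] [ 0.4545 -0.346   0.2327] 0.04344651038240729
exp [235.5 219.7] [239.1 244.8]
221 44 L 226.70 R 244.37
224 43 L 227.31 R 244.68
227 42 L 227.68 R 245.01
230 42 L 228.11 R 245.29
233 41 L 228.56 R 245.72
236 41 L 229.01 R 246.21
[([184, 172, 21, 16, 267], [194.4, 179.3], array([0.536, 0.333, 0.215]))]
orange 3.2 pink 49.3 square 2.2 glue 2.2 tape 2.2 sander 2.4 clamp 6.2
```

The guard is fully open (fin at y = 0.333, a 0.20 m slide) and the other things are undisturbed; only the arm covers the pink disc. Tip height is about 0.085. Handing in.

```bash
python3 -c "
from plant import ticket
print(ticket.finish_job())"
```

```text
the job is handed in; nothing more can be done
None
```

The job is handed in at about 40 s: guard fully open, rotary tool held plumb and still with its tip about 8 cm above the red-ringed mark; to plumb it I pressed its body (not the bit) against a dock post, with up to about 22 N at the wrist.

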